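Pack up and clamp a shelf board for drilling

ROBOT

A 6-joint arm with a two-finger parallel gripper is mounted at the origin on the work surface. World frame = base frame: x ahead of the robot, y to its left, z up, the work surface at z = 0. Lengths are in m, angles in rad, forces in N, time in s.
With the tool pointing down it reaches from about 0.25 to 0.725 m from the base axis. Payload 4 kg.
Tool frame: the origin (TCP) lies on the centre line of the jaws, within the pads' length; the fingertips stand 25 mm ahead of it and the grasp point (between the pads) lies 6 mm ahead of it; z points along the fingers, y is the direction in which the jaws open and shut (so a half turn about z gives the same grasp; the last joint's range is limited). The gripper opens to 85 mm and grips with 20 to 120 N. Pads are 22 mm wide; open, the fingers measure 114 mm over their backs; the gripper's body (76 mm by 85 mm) begins 54 mm behind the grasp point. The pads swing forward as they close: fully open they stand 13 mm farther back than shut.
Start: joints at [1.201, 0.241, 0.005, 1.335, 0, 1.571], TCP at [0.181, 0.466, 0.256] pointing down, gripper open.
Joint ranges: [-2.72, 2.72], [-1.05, 1.87], [-1.09, 1.28], [-1.99, 2.15], [-1.42, 1.44], [-3.14, 3.14]. Speed limits (rad/s): [2.79, 2.79, 3.14, 3.14, 3.14, 3.14].

INTERFACE

Orientations are given as a unit quaternion [w, x, y, z].
In Python, from cell import observe, get_image, camera_model, sign_off gives the robot as it stands.
- The arm moves only by the tool servo_tool, never from a script. Its argument "plan" is a list of rows, each a list of 3 entries, a list of its own where there are three numbers: the shift along the world's x, y, z in mm, then the turn about the world's z in degrees, then the closure, from 0 (fully open) to 1 (shut). A call has 1 to 10 rows; each row is the pose to reach, as a shift and turn from the pose measured when the call began; what a row does not reach only later rows make up. A row lasts 1/10 s, in which the tool goes at most 50 mm and 8.59 degrees, less where a joint would pass 70% of its speed; a pose out of reach is approached as far as the arm can. A call with a gripper value outside its range is refused whole. The fingers move at their own pace and stop on an object; the grip force is fixed at half the most. Time passes only in rows, so rows that repeat a pose let the fingers close. It gives the time, the measured TCP pose, the force and the opening at its end, in the units of the state.
- observe(): the state, without advancing time (a new reading comes with each control period).
- get_image(name): name is "scene" or "top" or "wrist"; returns the picture (480x640x3 uint8, blue, green, red); there is no depth.
- camera_model(name): a dict with "intrinsics" (3x3 intrinsics, pixels), "dist" ([k1, k2, p1, p2, k3] as OpenCV has them; the pictures are not rectified), "R" (3x3) and "t" (3): a world point X has camera coordinates R X + t. Camera axes: x right, y down, z forward; pixel columns grow to the right and rows downward; lengths in m; the calibration is good to about 2 mm. A picture is of the moment at which its call begins: read the wrist's pose just before it. camera_model takes no time and is no camera call; for the wrist camera it gives the pose at the moment of the call.
- sign_off(): hands the job in, once; it reports no verdict.
The state is a dict: "time": time; "qpos": joint angles; "qd": joint speeds; "tau": joint torques, N m; "ee_pos": TCP position; "eef_rot": TCP orientation; "contact_force": force on the tool from outside, world axes, zero at the start; "moment": the same for the moment, N m; "width": finger opening in m.
Only numpy, scipy, OpenCV 4.12 (cv2) and the standard library are available. Lean on these libraries where they do the work, as an engineer would, in place of code of your own. Each camera call takes 0.05 s, during which the arm holds its last target.

TASK

Get the shelf board ready for drilling: find, by trying them, the packer that fits most snugly in the gap under the board's overhanging front edge, the thickest one that slides in without lifting the board, and push it lengthwise fully home against the bearer so that it lies below the clamp's foot. Then push the toggle clamp's handle over past its centre until it is locked down, so that the board is clamped level on its packer. Do not force the board out of place, and leave the screwdriver, the cardboard roll and the jar alone.

Things in the scene. Friction and masses are not known exactly. Their poses are not given: they have to be found in the camera images.
- jig: Drilling set-up fixed to the bench. Origin at bench height (z 0), straight below where the clamp's foot comes down; x points away from the robot into the set-up (within 0.2 rad of world x), y left, z up. All 'jig' figures below are mm in this frame. The clamp's arm starts upright over y 95 to 125, x -10 to 10, up to z 180, and swings down to the right onto the shelf board.
- bearer_face (a point): Middle of the bottom edge of the timber bearer's upright front face, jig x 60, y 0, z 0; axes as the jig's. The bearer reaches from here to jig x 220, y -135 to 65, top at z 22; behind it a back stop, jig x 231 to 266, z up to 36.
- gap_mouth (a point): Middle of the gap's mouth, below the shelf board's front edge: jig x -30, y 0, z 19; axes as the jig's. The gap, 90 mm deep up to the bearer, lies between the shelf board's underside (z 22) and the top of a brown spoil board (jig x -170 to 55, y -46 to 46). The spoil board's top is 8 to 16 mm above the bench, differs every time and is not given, so the gap is 6.4 to 13.8 mm high.
- shelf_board: The work: loose grey board 260 (x) x 190 (y) x 18 mm, about 1 kg. Origin at the centre of its underside, 22 mm above the bench, axes as the jig's. Rests on the bearer, far edge at the back stop; its front overhangs the spoil board: front edge at jig x -30, y -130 to 60. Level by its own weight; tips if pressed down or lifted at the front edge with more than about 4 N.
- handle (a joint): Clamp handle, rad: 0 = open (raised) as at the start; grows as it is pushed left and down; dead centre 1.11; 1.2 = over and locked at its stop. Axle along jig x at y 172, z 86. It rises to the left at 1.3 rad above level at 0, 0.1 at 1.2. Stays where left; takes 3 N at the grip, then up to 10 N as the sprung foot presses the board (15 N), then snaps over. Steel block and cheeks: jig x -35 to 35, y 80 to 210, z up to 98.
- handle_grip (a point): Middle of the handle's black rubber grip, on its centre line, 105 mm from the axle. The grip is a bar 88 mm long along the handle (60 to 148 mm from the axle), 24 mm wide along jig x, 17 mm thick.
- packer6_center (a point): Centre of a flat grey plastic packer 6 mm thick, 120 (its x) x 40 (its y) mm, square edges, lying flat on the bench (centre 3 mm above the bench at the start). The four packers, 6, 8, 10 and 12 mm, look alike but for thickness. Pushed home, its end meets the bearer's front face, its centre is below the clamp's foot and 30 mm of it stick out from under the shelf board.
- packer8_center (a point): Centre of a flat grey plastic packer 8 mm thick, 120 (its x) x 40 (its y) mm, square edges, lying flat on the bench (centre 4 mm above the bench at the start). The four packers, 6, 8, 10 and 12 mm, look alike but for thickness. Pushed home, its end meets the bearer's front face, its centre is below the clamp's foot and 30 mm of it stick out from under the shelf board.
- packer10_center (a point): Centre of a flat grey plastic packer 10 mm thick, 120 (its x) x 40 (its y) mm, square edges, lying flat on the bench (centre 5 mm above the bench at the start). The four packers, 6, 8, 10 and 12 mm, look alike but for thickness. Pushed home, its end meets the bearer's front face, its centre is below the clamp's foot and 30 mm of it stick out from under the shelf board.
- packer12_center (a point): Centre of a flat grey plastic packer 12 mm thick, 120 (its x) x 40 (its y) mm, square edges, lying flat on the bench (centre 6 mm above the bench at the start). The four packers, 6, 8, 10 and 12 mm, look alike but for thickness. Pushed home, its end meets the bearer's front face, its centre is below the clamp's foot and 30 mm of it stick out from under the shelf board.
- screwdriver: Bystander, leave alone. Screwdriver, 200 mm long, 26 high, black handle, lying on the bench, origin under its middle.
- tape_roll: Bystander, leave alone. Cardboard roll lying flat, 100 mm across, 25 high, origin centre of underside.
- screw_jar: Bystander, leave alone. Clear jar of 64 mm diameter, 75 high, origin centre of underside.
Mind the look-alikes: they are no part of the job. Leave any pink or yellow look-alike of the part that bears packer8_center alone. Leave any green look-alike of the part that bears packer12_center alone.

How it is judged:
By the outcome, as a careful person would: the job done as asked, in the order asked, and still so for the second after the job is handed in, with the robot touching nothing.
It also fails if it takes over 72 s, if anything falls off the work surface, if the arm or the gripper's body presses on something with over 40 N, if the wrist force passes 120 N, or if a joint passes its speed limit or range.

## Working session

There is one attempt and no reset: what is moved stays moved. The work goes in short steps, Python scripts to look and compute and a tool call to move; the robot and the scene stay as the last step left them, time stands still between calls to the robot, and variables do not carry over. Pictures are saved under pics/ and viewed, and the job is handed in when it is done.

Besides the shell and the picture viewer there is one more tool, called after "Request:" in YAML: its name, and indented under it one key for each argument. servo_tool: Moves the arm, as the interface text tells. Its arguments: {"type":"object","properties":{"plan":{"type":"array"}},"required":["plan"]}

```bash
mkdir -p pics; ls
cat > h.py <<'E'
import numpy as np, cv2
from cell import observe,get_image,camera_model,sign_off
def cm(n):
    m=camera_model(n); return {k:np.array(v,float) for k,v in m.items()}
def back(m,uv,z):
    p=cv2.undistortPoints(np.array([[uv]],float),m['intrinsics'],m['dist'])[0,0]
    d=m['R'].T@np.array([p[0],p[1],1]); c=-m['R'].T@m['t'].ravel()
    return c+d*(z-c[2])/d[2]
def proj(m,X):
    r,_=cv2.Rodrigues(m['R']); return cv2.projectPoints(np.array(X,float).reshape(-1,1,3),r,m['t'].reshape(3,1),m['intrinsics'],m['dist'])[0][:,0]
E
python3 - <<'E'
from h import *
print(observe())
for n in['scene','top']:
    cv2.imwrite(f'pics/{n}0.png',get_image(n))
    m=cm(n); print(n,m['intrinsics'].tolist(),m['dist'],(-m['R'].T@m['t'].ravel()))
E
```

```text
pics
{'time': 0.0, 'qpos': array([1.20102681e+00, 2.41426248e-01, 3.70927939e-03, 1.33518356e+00,
       2.17092703e-05, 1.57080863e+00]), 'qd': array([-0.00091481, -0.00095523, -0.00049413, -0.0013049 , -0.00073758,
       -0.00173199]), 'tau': array([-1.56143260e-04, -3.72315109e+01,  2.52409369e+01,  1.69901684e-02,
       -2.04466446e-04, -4.38337452e-06]), 'ee_pos': array([0.18048479, 0.46566613, 0.25540056]), 'eef_rot': array([-2.04074457e-04,  1.83839212e-01,  9.82955766e-01, -1.03217638e-03]), 'contact_force': array([ 0.63090378,  0.0543933 , -0.25565556]), 'moment': array([-0.03596907, -0.0324648 , -0.00387363]), 'width': 0.08540352293790764}
scene [[435.66545389470184, 0.0, 323.8759182741467], [0.0, 435.66545389470184, 237.3213775443858], [0.0, 0.0, 1.0]] [-0.00153431  0.          0.          0.          0.        ] [ 1.00840812 -0.44308525  0.97688495]
top [[561.1675817413497, 0.0, 318.9733444471586], [0.0, 561.1675817413497, 234.00798407042072], [0.0, 0.0, 1.0]] [-0.10933777  0.          0.          0.          0.        ] [ 0.42669888 -0.02577218  1.35945815]
```

View pics/scene0.png

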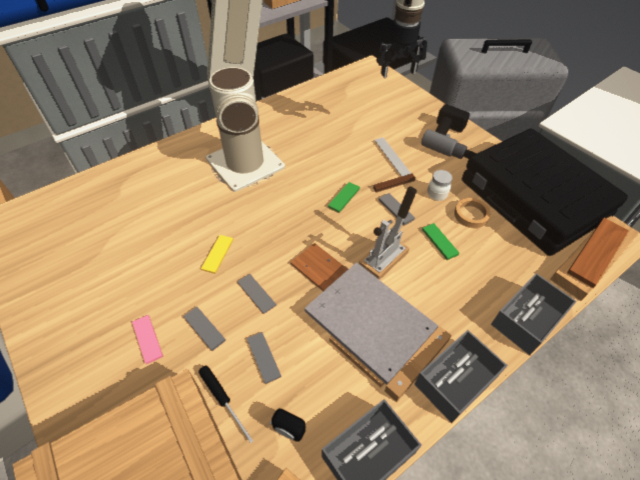

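View pics/top0.png

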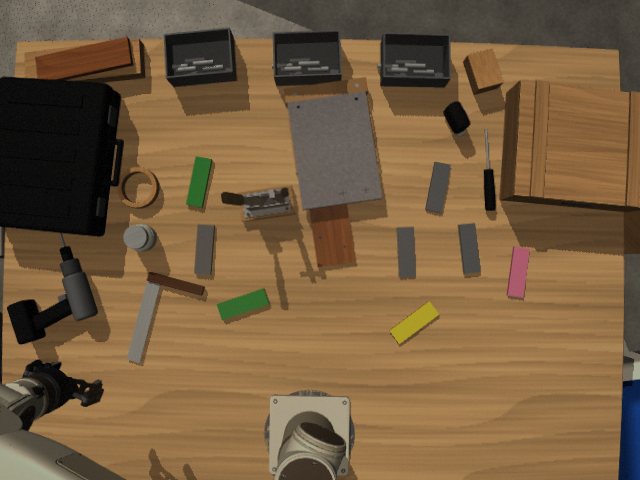

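The top view shows four grey packers at about (205,250), (406,252), (469,249) and (438,188). The jig is at about (335,190), and the handle grip is at about (235,197). Next I'll enlarge these areas.

Run:
```python
from h import *
t=cv2.imread('pics/top0.png'); s=cv2.imread('pics/scene0.png')
c=t[80:280,190:390]; cv2.imwrite('pics/tj.png',cv2.resize(c,(800,800),interpolation=cv2.INTER_CUBIC)[:, :][0:800:1][:600])
cv2.imwrite('pics/tj2.png',cv2.resize(t[140:280,190:380],None,fx=4.2,fy=4.2,interpolation=cv2.INTER_CUBIC))
cv2.imwrite('pics/tp.png',cv2.resize(t[150:290,390:500],None,fx=4,fy=4,interpolation=cv2.INTER_CUBIC))
cv2.imwrite('pics/sp.png',cv2.resize(s[260:390,170:290],None,fx=4.6,fy=4.6,interpolation=cv2.INTER_CUBIC))
# auto corners of grey packers
m=cm('top')
hsv=cv2.cvtColor(t,cv2.COLOR_BGR2HSV)
mask=((hsv[...,1]<70)&(hsv[...,2]>60)&(hsv[...,2]<170)).astype(np.uint8)
n,l,st,ce=cv2.connectedComponentsWithStats(mask)
for i in range(1,n):
    if 500<st[i,4]<2500:
        pts=np.argwhere(l==i)[:,::-1].astype(np.float32)
        W=np.array([back(m,p,0.009)[:2] for p in pts],np.float32)
        r=cv2.minAreaRect(W*1000); print(ce[i].round(1),st[i,4],[np.round(x,1) for x in r])
```

```text
[437.7 186.9] 798 [array([ 604.8, -305.1]), array([ 40.3, 119.9]), np.float64(79.6)]
[265.6 204.6] 609 [array([560.1, 111. ]), array([ 56.7, 111.7]), np.float64(9.6)]
[138.3 236.9] 632 [array([470.8, 423.2]), array([63.5, 75.2]), np.float64(1.0)]
[203.8 249.2] 784 [array([444. , 259.9]), array([ 39.5, 117.9]), np.float64(87.4)]
[469.2 248.4] 786 [array([ 457. , -382.5]), array([118.2,  41. ]), np.float64(6.9)]
[405.9 251.7] 786 [array([ 446.1, -228.6]), array([117.7,  39.1]), np.float64(3.3)]
[631.4 313.9] 1829 [array([ 291.1, -797.8]), array([313.7,  43.5]), np.float64(0.8)]
[ 73.6 296. ] 532 [array([322.6, 580.5]), array([107.6,  36.5]), np.float64(19.4)]
[143.1 321.5] 1100 [array([265.5, 405.6]), array([ 34.1, 197.7]), np.float64(76.2)]
```

View pics/tj2.png

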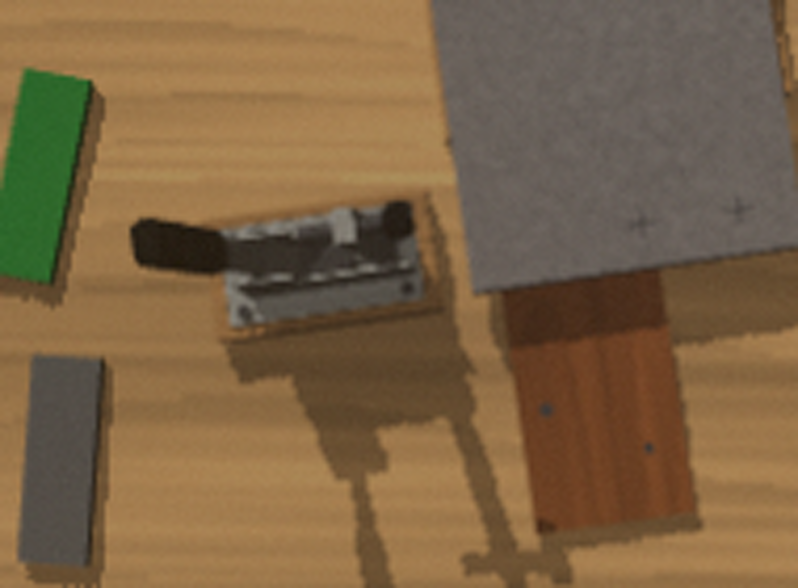

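View pics/sp.png

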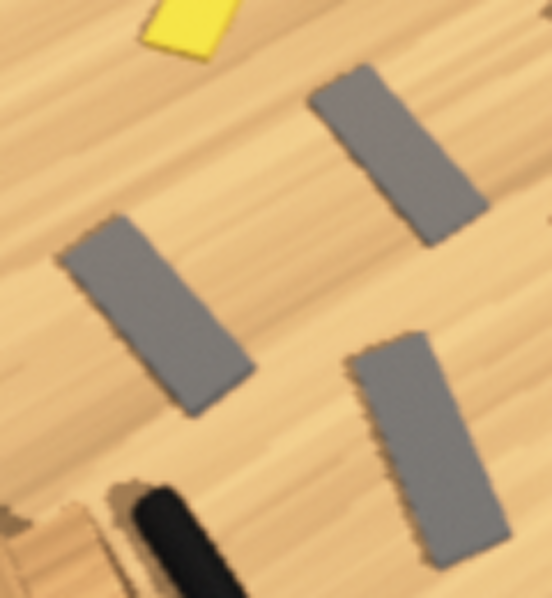

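```bash
python3 - <<'E'
from h import *
t=cv2.imread('pics/top0.png');m=cm('top')
hsv=cv2.cvtColor(t,cv2.COLOR_BGR2HSV)
mask=((hsv[...,1]<70)&(hsv[...,2]>60)&(hsv[...,2]<170)).astype(np.uint8)
n,l,st,ce=cv2.connectedComponentsWithStats(mask)
i=l[150,335]; print(st[i])
mk=cv2.morphologyEx((l==i).astype(np.uint8),cv2.MORPH_OPEN,np.ones((5,5)))
pts=np.argwhere(mk>0)[:,::-1].astype(np.float32)
W=np.array([back(m,p,0.040)[:2] for p in pts],np.float32)*1000
r=cv2.minAreaRect(W); print(r); print(cv2.boxPoints(r).round(1))
box=[(240,180),(0,0)]
E
python3 - <<'E'
import cv2
t=cv2.imread('pics/top0.png')
cv2.imwrite('pics/tb.png',cv2.resize(t[80:220,270:400],None,fx=4.2,fy=4.2,interpolation=cv2.INTER_CUBIC))
E
```

```text
[ 287   92   95  118 8546]
((684.8280029296875, -51.057647705078125), (260.31903076171875, 188.62570190429688), 9.202271461486816)
[[ 541.3   21.2]
 [ 571.4 -165. ]
 [ 828.4 -123.3]
 [ 798.2   62.9]]
```

View pics/tb.png

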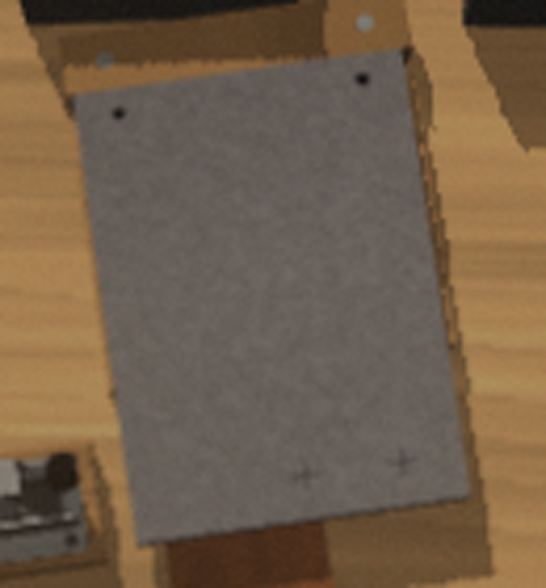

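Request:
servo_tool:
  plan:
    - [[30,-25,0],3,0]
    - [[70,-55,0],8,0]
    - [[110,-85,0],14,0]
    - [[150,-115,0],18.6,0]
    - [[190,-150,0],18.6,0]
    - [[230,-180,0],18.6,0]
    - [[250,-195,0],18.6,0]
    - [[264,-206,-20],18.6,0]
    - [[264,-206,-50],18.6,0]
    - [[264,-206,-60],18.6,0]

```text
time: 1.1
ee_pos: [0.4432, 0.258, 0.1922]
eef_rot: [-0.003, 0.023, 1.0, -0.003]
contact_force: [-0.2, 0.2, -0.1]
width: 0.0856
```

Run:
```python
from h import *
o=observe();print(o['time'],o['ee_pos'],o['contact_force'])
m=cm('wrist');print((-m['R'].T@m['t'].ravel()),m['R'][2])
cv2.imwrite('pics/w1.png',get_image('wrist'))
```

```text
1.1 [0.44323471 0.25800593 0.19224209] [-0.15758891  0.16472003 -0.05372807]
[0.36388131 0.26392018 0.3109156 ] [ 0.30925873 -0.01825344 -0.95080274]
```

View pics/w1.png

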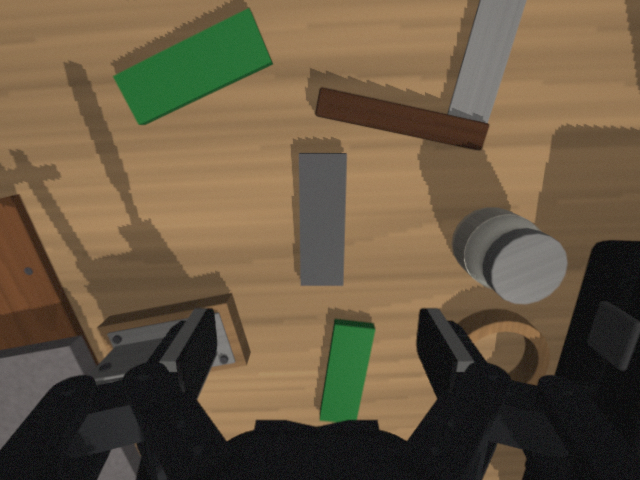

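Run:
```python
from h import *
m=cm('top'); P=np.array([571.4,-165]); S=back(m,(270+490/4.2,80+572/4.2),0)[:2]*1000
print(S,(S-P)/40)
w=cv2.imread('pics/w1.png'); cv2.imwrite('pics/w1c.png',cv2.resize(w[120:300,260:380],None,fx=5,fy=3.3*1.5,interpolation=cv2.INTER_CUBIC)[:600])
```

```text
[ 531.62295753 -182.1784225 ] [-0.99442606 -0.42946056]
```

View pics/w1c.png

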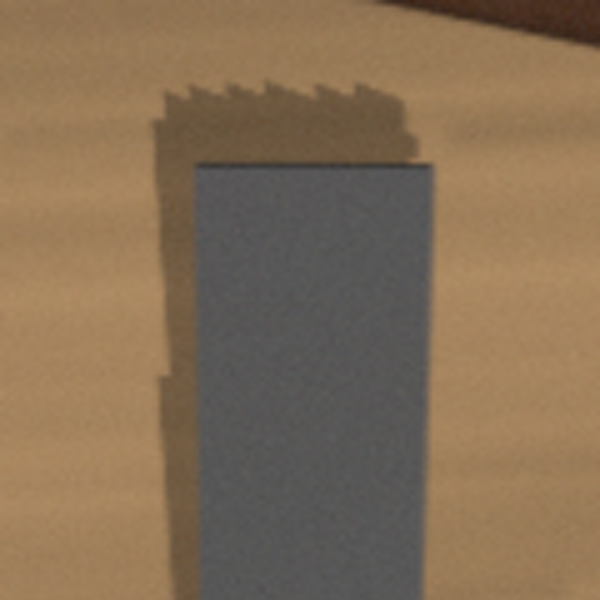

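Request:
servo_tool:
  plan:
    - [[0,-50,20],-2,0]
    - [[0,-100,40],-4,0]
    - [[0,-150,60],-6,0]
    - [[0,-200,60],0,0]
    - [[0,-250,60],4,0]
    - [[0,-300,60],6,0]
    - [[0,-350,60],6,0]
    - [[0,-400,30],6,0]
    - [[0,-450,0],6,0]
    - [[0,-486,0],6,0]

```text
time: 2.15
ee_pos: [0.4418, -0.2183, 0.1932]
eef_rot: [-0.004, -0.03, 1.0, -0.002]
contact_force: [1.0, 0.1, 0.8]
width: 0.0852
```

Run:
```python
from h import *
o=observe();print(o['time'],o['ee_pos'],o['contact_force'])
m=cm('wrist');print((-m['R'].T@m['t'].ravel()),m['R'][2],m['intrinsics'][0,0]);np.savez('w2.npz',**m)
cv2.imwrite('pics/w2.png',get_image('wrist'))
```

```text
2.15 [ 0.44182964 -0.21833262  0.19319486] [1.04284224 0.09849342 0.75447919]
[ 0.36273635 -0.22111169  0.31205008] [ 0.30746899  0.01532338 -0.95143471] 351.38620325560225
```

View pics/w2.png

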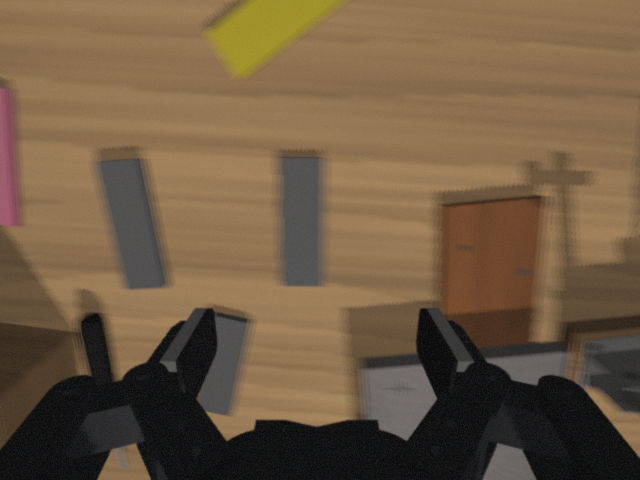

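Blurred by motion, but the shadow widths already differ: A is wide, C is medium and B is narrow. I'll move on so that C and D are in view, then let the arm settle.

Request:
servo_tool:
  plan:
    - [[20,-35,10],0,0]
    - [[50,-65,30],0,0]
    - [[70,-80,40],0,0]
    - [[70,-80,40],0,0]
    - [[70,-80,40],0,0]

```text
time: 2.7
ee_pos: [0.5119, -0.3048, 0.2324]
eef_rot: [-0.004, -0.027, 1.0, -0.005]
contact_force: [-0.4, 0.5, -0.8]
width: 0.0855
```

Run:
```python
from h import *
o=observe();print(o['time'],o['ee_pos'],o['contact_force'])
m=cm('wrist');np.savez('w3.npz',**m)
i=get_image('wrist');cv2.imwrite('pics/w3.png',i)
```

```text
2.7 [ 0.5119003  -0.30483255  0.23240017] [-0.42729039  0.50270852 -0.83146536]
```

View pics/w3.png

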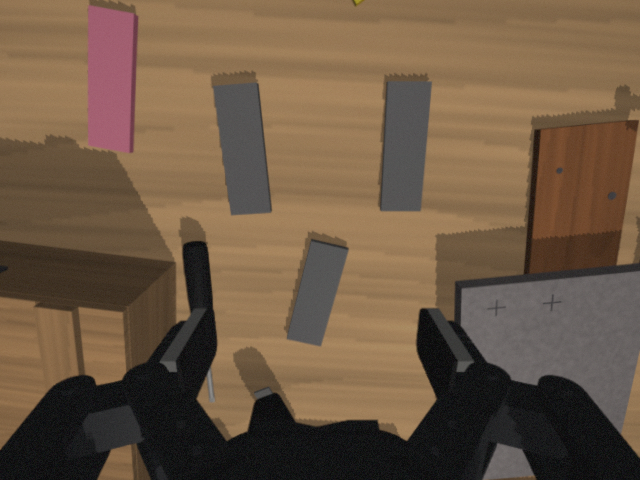

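Run:
```python
from h import *
w=cv2.imread('pics/w3.png')
for n,(u,v) in dict(C=(190,60),B=(360,60),D=(280,220)).items():
    c=cv2.resize(w[v:v+65,u:u+95],None,fx=6,fy=6,interpolation=cv2.INTER_CUBIC)
    cv2.imwrite(f'pics/w3{n}.png',c)
a=[cv2.imread(f'pics/w3{n}.png') for n in 'CBD']
s=cv2.imread('pics/w3.png')
cv2.imwrite('pics/w3all.png',cv2.resize(np.vstack(a),None,fx=.66*0.75*1.01,fy=.5))
cv2.imwrite('pics/w3s.png',cv2.resize(w[90:300,430:640],None,fx=2.8,fy=2.8,interpolation=cv2.INTER_CUBIC))
```

```text
(no output)
```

View pics/w3C.png

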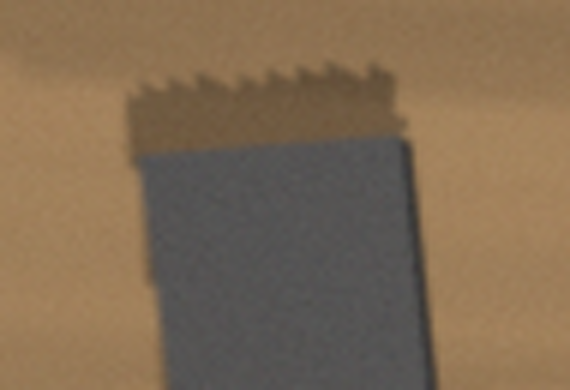

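View pics/w3B.png

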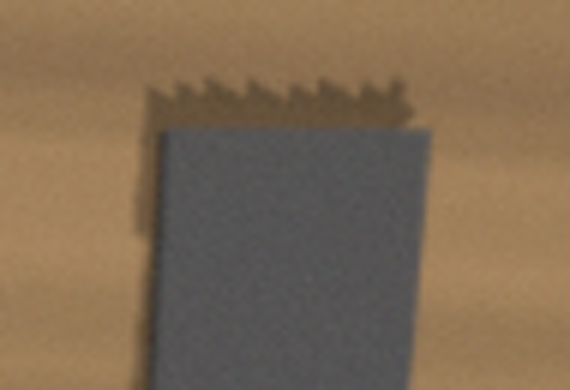

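View pics/w3D.png

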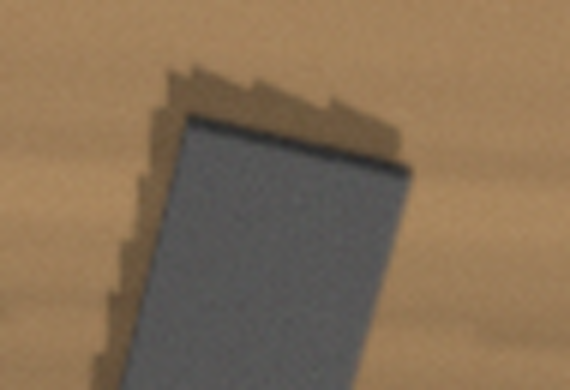

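View pics/w3s.png

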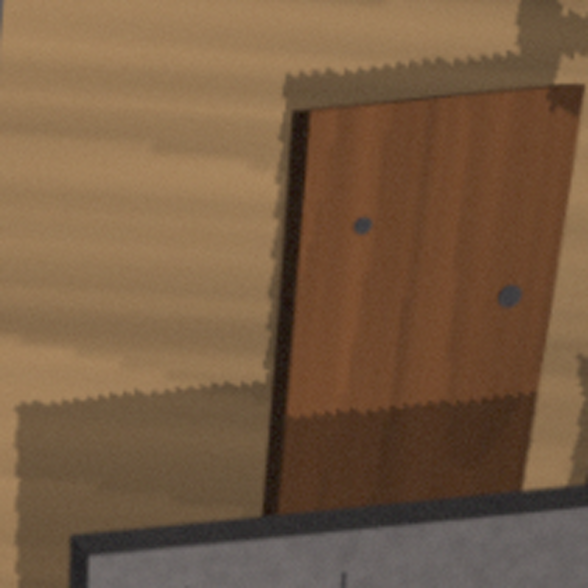

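```bash
cat >> h.py <<'E'
S=np.array([-.994,-.429])
from scipy.optimize import brentq
def thick(m,top,sh,yaw,z0=0,S=S):
    n=np.array([np.cos(np.radians(yaw)),np.sin(np.radians(yaw))])
    b=back(m,sh,z0)[:2]
    f=lambda t:((back(m,top,t)[:2]+(t-z0)*S-b)@n)
    return brentq(f,-.03,.08)*1000
E
python3 - <<'E'
from h import *
w3=dict(np.load('w3.npz'))
c=lambda u0,v0,p,s=6:(u0+p[0]/s,v0+p[1]/s)
print('C',thick(w3,c(190,60,(275,148)),c(190,60,(262,82)),6.9))
print('B',thick(w3,c(360,60,(297,128)),c(360,60,(285,92)),3.3))
print('D',thick(w3,c(280,220,(300,142)),c(280,220,(285,97)),-10.4))
print('spoil',thick(w3,c(430,90,(445,97),2.8),c(430,90,(405,69),2.8),9.2))
# board top front edge -> shadow on spoil at height h: solve for h
top=c(430,90,(410,515),2.8); sh=c(430,90,(408,408),2.8)
for h in (8,10,12,14,16):
    print(h,thick(w3,top,sh,9.2,h/1000))
E
```

```text
C 10.35791499939391
B 5.656637961920445
D 6.083223306588857
spoil 9.44232291381132
8 35.89412659663265
10 37.73165472394704
12 39.56918285126147
14 41.406710978575894
16 43.24423910589034
```

Run:
```python
from h import *
w3=dict(np.load('w3.npz'))
c=lambda u0,v0,p,s=6:(u0+p[0]/s,v0+p[1]/s)
print('D',thick(w3,c(280,220,(300,150)),c(280,220,(285,95)),-10.4))
# w1: rebuild camera pose by transferring: relative tool->cam from now
o=observe()
from scipy.spatial.transform import Rotation as Ro
def q(x): return Ro.from_quat([x[1],x[2],x[3],x[0]]).as_matrix()
m=cm('wrist'); Rt=q(o['eef_rot']); C=-m['R'].T@m['t'].ravel()
off=Rt.T@(C-o['ee_pos']); Rc=m['R']@Rt
R1=q(np.array([-0.003,.023,1.,-.003])/np.linalg.norm([-0.003,.023,1.,-.003]))
p1=np.array([.44323,.25801,.19224]); C1=p1+R1@off; print(C1)
m1=dict(m); m1['R']=Rc@R1.T; m1['t']=-m1['R']@C1
print('A',thick(m1,(260+313/5,120+168/4.95),(260+288/5,120+95/4.95),-2.6))
```

```text
D 7.531095457587386
[0.36412624 0.26387424 0.31097163]
A 11.74425780454049
```

Shadows put A at about 12 mm, C at about 10, D at about 8 and B at about 6. The spoil height is still ambiguous at 9.4 to 12.5 mm. I'll pick up C first; touching it down on the spoil board will also measure that height.

Run:
```python
from h import *
w3=dict(np.load('w3.npz'))
w=cv2.imread('pics/w3.png')
for n,t,pts in [('C',.010,[(190+145/6,60+155/6),(190+402/6,60+140/6),(268,212),(232,214)]),
 ('B',.006,[(360+165/6,60+128/6),(360+430/6,60+129/6),(420,210.5),(380.5,210)]),
 ('D',.008,[(280+188/6,220+127/6),(280+410/6,220+172/6),(321,345),(287.5,339)])]:
    W=np.array([back(w3,p,t)[:2]*1000 for p in pts]); c=W.mean(0)
    d=(W[2]+W[3]-W[0]-W[1])/2; print(n,c.round(1),np.degrees(np.arctan2(d[1],d[0])).round(1),np.linalg.norm(d).round(1))
```

```text
C [ 458.2 -377.8] 6.3 118.6
B [ 447.  -224.5] 3.1 119.2
D [ 605.3 -299.9] -10.2 119.4
```

Request:
servo_tool:
  plan:
    - [[-35,-28,-20],2,0.3]
    - [[-70,-56,-50],3.8,0.3]
    - [[-103,-83,-90],3.8,0.3]
    - [[-103,-83,-130],3.8,0.3]
    - [[-103,-83,-160],3.8,0.3]
    - [[-103,-83,-180],3.8,0.3]
    - [[-103,-83,-190],3.8,0.3]
    - [[-103,-83,-192],3.8,0.3]
    - [[-103,-83,-192],3.8,0.3]

```text
time: 3.65
ee_pos: [0.4086, -0.387, 0.0408]
eef_rot: [-0.004, -0.061, 0.998, -0.005]
contact_force: [0.6, -0.5, 0.1]
width: 0.06
```

Run:
```python
from h import *
o=observe();print(o)
i=get_image('wrist');cv2.imwrite('pics/w4.png',i)
```

```text
{'time': 3.65, 'qpos': array([-0.75145429,  0.54247748, -0.14587232,  0.88038694, -0.01365389,
       -0.87309838]), 'qd': array([-0.00262019, -0.01279358,  0.02176509,  0.00233962,  0.00077745,
        0.00087786]), 'tau': array([-3.97897884e-02, -4.53623235e+01,  1.97226924e+01, -1.92575098e-02,
       -4.52702993e-02,  5.68859359e-04]), 'ee_pos': array([ 0.40864885, -0.38701131,  0.040841  ]), 'eef_rot': array([-0.00424701, -0.06077608,  0.99812755, -0.00544332]), 'contact_force': array([ 0.61127142, -0.5174921 ,  0.1331438 ]), 'moment': array([ 0.00324388, -0.05004338, -0.00308409]), 'width': 0.0599596585170027}
```

View pics/w4.png

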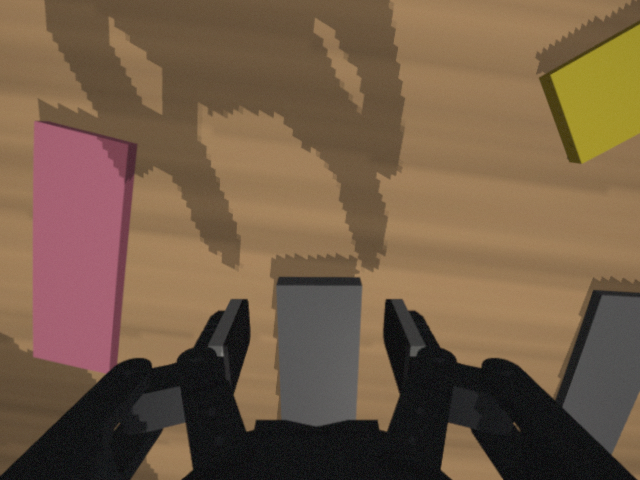

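The packer sits centred between the fingers, and its rear edge is at row 283. I'll descend gently.

Request:
servo_tool:
  plan:
    - [[0,1,-5],-0.5,0.4]
    - [[0,1,-9],-0.5,0.4]
    - [[0,1,-11],-0.5,0.4]
    - [[0,1,-13],-0.5,0.4]
    - [[0,1,-15],-0.5,0.4]
    - [[0,1,-15],-0.5,0.4]

```text
time: 4.3
ee_pos: [0.4088, -0.3863, 0.026]
eef_rot: [-0.004, -0.056, 0.998, -0.006]
contact_force: [0.3, 0.0, 0.1]
width: 0.0509
```

Request:
servo_tool:
  plan:
    - [[0,0,-1],0,0.4]
    - [[0,0,-2],0,0.4]
    - [[0,0,-3],0,0.4]
    - [[0,0,-3],0,0.4]

```text
time: 4.7
ee_pos: [0.4087, -0.3863, 0.0228]
eef_rot: [-0.004, -0.056, 0.998, -0.006]
contact_force: [-1.2, 0.2, -0.0]
width: 0.0512
```

Request:
servo_tool:
  plan:
    - [[0,0,1],0,0.55]
    - [[0,0,1],0,0.7]
    - [[0,0,1],0,0.7]
    - [[0,0,1],0,0.7]

```text
time: 5.1
ee_pos: [0.4089, -0.3861, 0.0242]
eef_rot: [-0.004, -0.056, 0.998, -0.005]
contact_force: [-0.7, 2.2, 4.8]
width: 0.0386
```

Run:
```python
from h import *
o=observe();print(o['ee_pos'],o['contact_force'],o['moment'],o['width'])
i=get_image('wrist');cv2.imwrite('pics/w5.png',i)
```

```text
[ 0.4088501  -0.3861269   0.02417199] [-0.74063558  2.1839077   4.76211287] [0.59238361 0.14512384 0.04376742] 0.0386028101580046
```

View pics/w5.png

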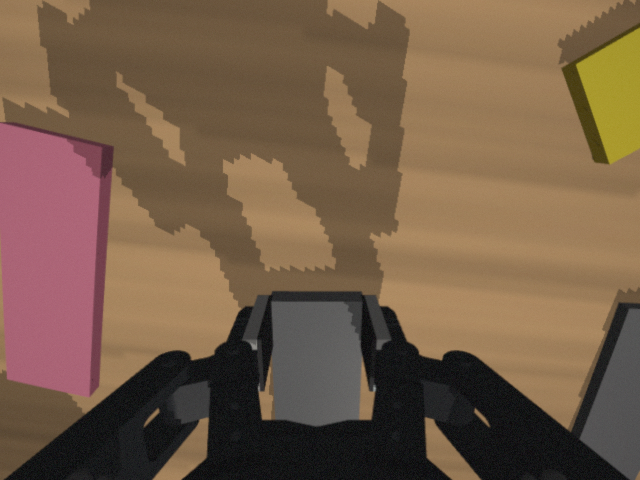

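Gripped, but a fingertip is touching the bench with 4.8 N. I'll re-grip 2 mm higher.

Request:
servo_tool:
  plan:
    - [[0,0,0],0,0.48]
    - [[0,0,1.5],0,0.48]
    - [[0,0,2.5],0,0.5]
    - [[0,0,2.5],0,0.7]
    - [[0,0,2.5],0,0.7]
    - [[0,0,2.5],0,0.7]

```text
time: 5.75
ee_pos: [0.409, -0.3865, 0.0272]
eef_rot: [-0.004, -0.056, 0.998, -0.006]
contact_force: [-0.7, 0.4, 5.5]
width: 0.0376
```

Run:
```python
from h import *
o=observe();print(o['ee_pos'],o['contact_force'],o['moment'],o['width'],o['eef_rot'])
```

```text
[ 0.40904944 -0.3864691   0.02716421] [-0.71607193  0.43601181  5.48237188] [0.08803124 0.25700694 0.00185593] 0.037612578974495235 [-0.00374004 -0.05635139  0.99838675 -0.00586746]
```

Request:
servo_tool:
  plan:
    - [[0,0,15],0,0.7]
    - [[0,10,40],0,0.7]
    - [[2,50,50],0,0.7]
    - [[5,95,50],1,0.7]
    - [[8,140,50],2,0.7]
    - [[12,185,50],2.7,0.7]
    - [[15,230,50],2.7,0.7]
    - [[18,275,50],2.7,0.7]
    - [[20,315,50],2.7,0.7]
    - [[20,329,45],2.7,0.7]

```text
time: 6.75
ee_pos: [0.429, -0.0544, 0.0722]
eef_rot: [-0.003, -0.082, 0.997, -0.006]
contact_force: [-0.2, 0.1, -0.1]
width: 0.0381
```

Request:
servo_tool:
  plan:
    - [[0,0,-5],0,0.7]
    - [[0,0,-10],0,0.7]
    - [[0,0,-15],0,0.7]
    - [[0,0,-20],0,0.7]
    - [[0,0,-20],0,0.7]

```text
time: 7.25
ee_pos: [0.4284, -0.0552, 0.0513]
eef_rot: [-0.004, -0.081, 0.997, -0.005]
contact_force: [-0.4, -0.2, -0.0]
width: 0.038
```

Run:
```python
from h import *
o=observe();print(o['time'],o['ee_pos'],o['contact_force'],o['moment'],o['width'],o['eef_rot'])
cv2.imwrite('pics/w6.png',get_image('wrist'))
t=get_image('top');cv2.imwrite('pics/t6.png',cv2.resize(t[140:290,260:400],None,fx=4,fy=4,interpolation=cv2.INTER_CUBIC))
```

```text
7.25 [ 0.42835852 -0.05524648  0.05131872] [-0.38440976 -0.1621973  -0.01531992] [ 0.00585842 -0.01696404  0.04572367] 0.037993974547024724 [-0.00418489 -0.08095944  0.99669395 -0.00540692]
```

View pics/w6.png

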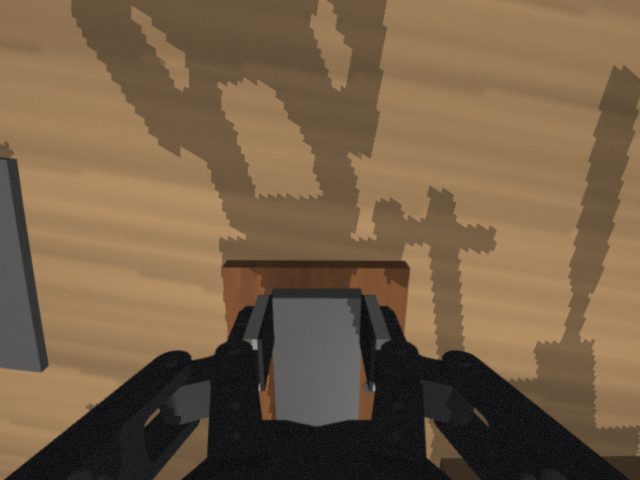

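View pics/t6.png

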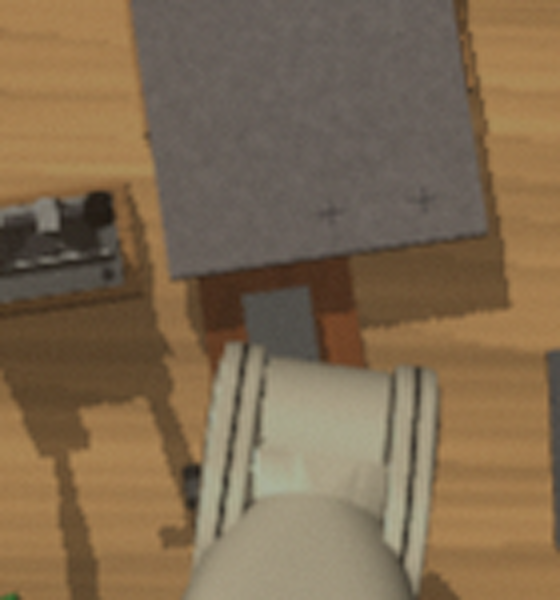

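Packer is centred on the spoil board: packer columns 272–361, spoil 222–409. I'll lower it to feel for the top.

Request:
servo_tool:
  plan:
    - [[1,0,-5],0,0.7]
    - [[1,0,-9],0,0.7]
    - [[1,0,-10.5],0,0.7]
    - [[1,0,-10.5],0,0.7]

```text
time: 7.75
ee_pos: [0.4295, -0.055, 0.0411]
eef_rot: [-0.004, -0.081, 0.997, -0.005]
contact_force: [-0.4, 0.2, -0.5]
width: 0.038
```

Request:
servo_tool:
  plan:
    - [[0,0,-1],0,0.7]
    - [[0,0,-1],0,0.7]

```text
time: 7.95
ee_pos: [0.4295, -0.0549, 0.0401]
eef_rot: [-0.004, -0.081, 0.997, -0.005]
contact_force: [-0.0, 0.4, -0.1]
width: 0.0381
```

Request:
servo_tool:
  plan:
    - [[0,0,-1],0,0.7]
    - [[0,0,-1],0,0.7]

```text
time: 8.15
ee_pos: [0.4294, -0.0549, 0.039]
eef_rot: [-0.004, -0.081, 0.997, -0.005]
contact_force: [0.2, 0.4, -1.3]
width: 0.0378
```

Request:
servo_tool:
  plan:
    - [[0,0,-1],0,0.7]
    - [[0,0,-1],0,0.7]

```text
time: 8.35
ee_pos: [0.4294, -0.0549, 0.038]
eef_rot: [-0.004, -0.081, 0.997, -0.005]
contact_force: [0.5, 0.6, 0.2]
width: 0.0373
```

Request:
servo_tool:
  plan:
    - [[0,0,-0.7],0,0.7]
    - [[0,0,-0.7],0,0.7]

```text
time: 8.55
ee_pos: [0.4295, -0.0549, 0.0376]
eef_rot: [-0.004, -0.081, 0.997, -0.005]
contact_force: [-0.6, 0.1, 3.7]
width: 0.0379
```

Request:
servo_tool:
  plan:
    - [[0,0,-0.7],0,0.7]
    - [[0,0,-0.7],0,0.7]

```text
time: 8.75
ee_pos: [0.4295, -0.0549, 0.0376]
eef_rot: [-0.004, -0.081, 0.997, -0.005]
contact_force: [-3.0, 1.0, 7.7]
width: 0.0376
```

Touchdown was at z 37.6 against 27.2 on the bench. That makes the spoil top about 10.4 mm and the gap about 11.6 mm. I'll slide the 10 mm packer in gently.

Request:
servo_tool:
  plan:
    - [[0,0,1.0],0,0.7]
    - [[5,0.8,1.0],0,0.7]
    - [[10,1.6,1.0],0,0.7]
    - [[15,2.4,1.0],0,0.7]
    - [[20,3.2,1.0],0,0.7]
    - [[20,3.2,1.0],0,0.7]

```text
time: 9.35
ee_pos: [0.4506, -0.0516, 0.0385]
eef_rot: [-0.003, -0.082, 0.997, -0.005]
contact_force: [-0.1, -0.1, -0.6]
width: 0.0379
```

Request:
servo_tool:
  plan:
    - [[3,0.5,0],0,0.7]
    - [[6,1,0],0,0.7]
    - [[9,1.5,0],0,0.7]
    - [[12,2,0],0,0.7]

```text
time: 9.75
ee_pos: [0.4629, -0.0496, 0.0386]
eef_rot: [-0.003, -0.082, 0.997, -0.006]
contact_force: [0.1, 0.3, -0.3]
width: 0.0382
```

Run:
```python
from h import *
o=observe();print(o['time'],o['ee_pos'],o['contact_force'],o['moment'],o['width'],o['eef_rot'])
t=get_image('scene');cv2.imwrite('pics/s7.png',cv2.resize(t[220:400,270:450],None,fx=3.3,fy=3.3,interpolation=cv2.INTER_CUBIC))
```

```text
9.75 [ 0.46286417 -0.04955339  0.03855341] [ 0.12308009  0.30149765 -0.25218263] [-0.01545978  0.00896792  0.01170393] 0.03824796842074161 [-0.00336082 -0.08154963  0.99664843 -0.00550199]
```

View pics/s7.png

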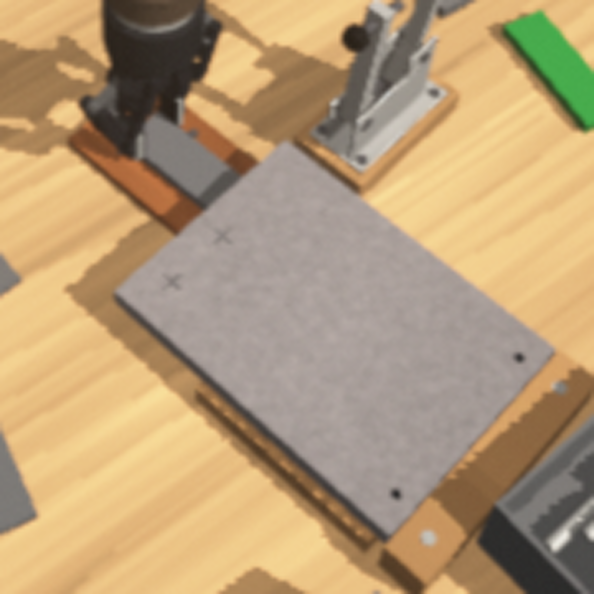

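It's under the front edge with no force. I'll push in about 15 mm more, then feel the clearance by lifting gently.

Request:
servo_tool:
  plan:
    - [[5,0.8,0],0,0.7]
    - [[10,1.6,0],0,0.7]
    - [[15,2.4,0],0,0.7]
    - [[15,2.4,0],0,0.7]

```text
time: 10.2
ee_pos: [0.4797, -0.0471, 0.0388]
eef_rot: [-0.002, -0.082, 0.997, -0.006]
contact_force: [0.4, -0.4, -0.5]
width: 0.0378
```

Request:
servo_tool:
  plan:
    - [[0,0,0.5],0,0.7]
    - [[0,0,0.5],0,0.7]

```text
time: 10.4
ee_pos: [0.4796, -0.047, 0.0393]
eef_rot: [-0.002, -0.082, 0.997, -0.006]
contact_force: [0.6, -0.2, 0.1]
width: 0.0378
```

Request:
servo_tool:
  plan:
    - [[0,0,0.5],0,0.7]
    - [[0,0,0.5],0,0.7]

```text
time: 10.6
ee_pos: [0.4794, -0.047, 0.0397]
eef_rot: [-0.003, -0.082, 0.997, -0.006]
contact_force: [0.3, 0.7, -0.5]
width: 0.0382
```

Request:
servo_tool:
  plan:
    - [[0,0,0.4],0,0.7]
    - [[0,0,0.4],0,0.7]

```text
time: 10.8
ee_pos: [0.4793, -0.047, 0.0401]
eef_rot: [-0.003, -0.082, 0.997, -0.006]
contact_force: [0.7, 0.2, -1.4]
width: 0.0378
```

```bash
python3 -c "
from h import *
o=observe();print(o['ee_pos'],o['contact_force'],o['moment'])"
```

```text
[ 0.47929047 -0.04703527  0.04011106] [ 0.68799937  0.16419388 -1.43099436] [0.03183712 0.05400992 0.04035764]
```

Request:
servo_tool:
  plan:
    - [[0,0,0.4],0,0.7]
    - [[0,0,0.4],0,0.7]

```text
time: 11.0
ee_pos: [0.4792, -0.047, 0.0405]
eef_rot: [-0.003, -0.082, 0.997, -0.006]
contact_force: [0.1, -0.1, -2.8]
width: 0.0381
```

```bash
python3 -c "
from h import *
o=observe();print(o['ee_pos'],o['contact_force'],o['moment'])"
```

```text
[ 0.47924584 -0.04703352  0.04046927] [ 0.06399319 -0.0769442  -2.81408846] [-0.0007715  -0.07044728 -0.00239278]
```

It first touched the board at about +2.2 mm, which is too close to call: the gap is about 12.2 mm. So the 12 mm packer has to be tried. I'll withdraw the 10 and set it down on the bench to the right.

Request:
servo_tool:
  plan:
    - [[0,0,-1.5],0,0.7]
    - [[-15,-2.4,-1.5],0,0.7]
    - [[-35,-5.6,-1.5],0,0.7]
    - [[-60,-9.6,-1.5],0,0.7]
    - [[-70,-15,15],0,0.7]
    - [[-78,-45,25],0,0.7]
    - [[-84,-85,25],0,0.7]
    - [[-84,-103,20],0,0.7]
    - [[-84,-103,5],0,0.7]
    - [[-84,-103,-5],0,0.7]

```text
time: 12.0
ee_pos: [0.3951, -0.1507, 0.0351]
eef_rot: [-0.002, -0.081, 0.997, -0.006]
contact_force: [0.8, 0.0, -1.2]
width: 0.0378
```

Request:
servo_tool:
  plan:
    - [[0,0,-3],0,0.7]
    - [[0,0,-6],0,0.7]
    - [[0,0,-7.5],0,0.7]
    - [[0,0,-7.5],0,0.7]

```text
time: 12.4
ee_pos: [0.3953, -0.1504, 0.0277]
eef_rot: [-0.002, -0.081, 0.997, -0.006]
contact_force: [-0.2, 0.8, -0.5]
width: 0.038
```

Request:
servo_tool:
  plan:
    - [[0,0,-0.4],0,0.7]
    - [[0,0,-0.4],0,0.7]

```text
time: 12.6
ee_pos: [0.3956, -0.1503, 0.0275]
eef_rot: [-0.002, -0.081, 0.997, -0.006]
contact_force: [-0.1, -0.5, -0.5]
width: 0.0377
```

Request:
servo_tool:
  plan:
    - [[0,0,-0.5],0,0.7]
    - [[0,0,-0.5],0,0.7]

```text
time: 12.8
ee_pos: [0.3958, -0.1503, 0.0272]
eef_rot: [-0.002, -0.082, 0.997, -0.006]
contact_force: [0.5, 0.1, 0.1]
width: 0.0381
```

Request:
servo_tool:
  plan:
    - [[0,0,0],0,0.45]
    - [[0,0,0],0,0.3]
    - [[0,0,25],0,0.3]
    - [[0,40,60],-2,0.3]
    - [[0,88,60],-4,0.3]
    - [[0,136,60],-6,0.3]
    - [[0,184,60],-8,0.3]
    - [[0,232,60],-10,0.3]
    - [[0,280,60],-12,0.3]
    - [[0,328,60],-12,0.3]

```text
time: 13.8
ee_pos: [0.3956, 0.1797, 0.0874]
eef_rot: [-0.002, 0.023, 1.0, -0.005]
contact_force: [2.2, 0.1, 0.4]
width: 0.06
```

Request:
servo_tool:
  plan:
    - [[0,45,0],0,0.3]
    - [[0,75,-15],0,0.3]
    - [[0,86,-30],0,0.3]
    - [[0,86,-40],0,0.3]
    - [[0,86,-45],0,0.3]
    - [[0,86,-45],0,0.3]

```text
time: 14.4
ee_pos: [0.3948, 0.2642, 0.0417]
eef_rot: [-0.003, 0.024, 1.0, -0.006]
contact_force: [-1.0, 0.4, -0.3]
width: 0.0596
```

Run:
```python
from h import *
o=observe();print(o['time'],o['ee_pos'],o['eef_rot'])
cv2.imwrite('pics/w8.png',get_image('wrist'))
```

```text
14.4 [0.39482489 0.26423258 0.04167262] [-0.00307207  0.02395658  0.99968811 -0.00635079]
```

View pics/w8.png

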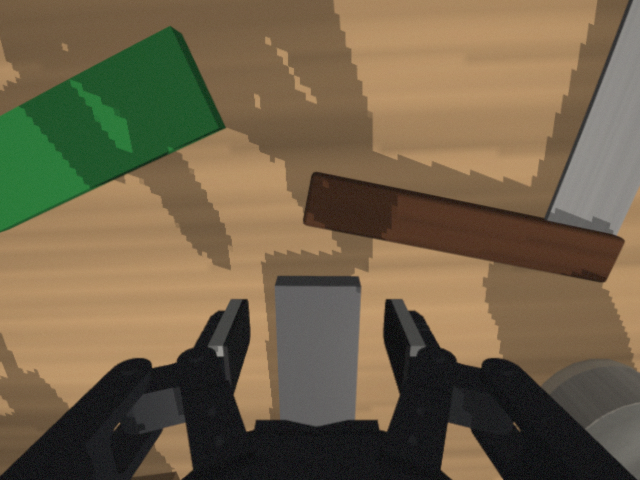

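A sits just as C did, with its rear edge at row 280. Gripping.

Request:
servo_tool:
  plan:
    - [[0,0,-6],0,0.4]
    - [[0,0,-11],0,0.45]
    - [[0,0,-14],0,0.45]
    - [[0,0,-14],0,0.55]
    - [[0,0,-14],0,0.7]
    - [[0,0,-14],0,0.7]
    - [[0,0,-14],0,0.7]

```text
time: 15.15
ee_pos: [0.3954, 0.2645, 0.0283]
eef_rot: [-0.002, 0.024, 1.0, -0.006]
contact_force: [0.2, 0.6, 0.3]
width: 0.0383
```

```bash
python3 -c "
from h import *
o=observe();print(o['time'],o['ee_pos'],o['contact_force'],o['moment'],o['width'],o['eef_rot'])"
```

```text
15.15 [0.39540427 0.26453176 0.02833827] [0.19740596 0.55293636 0.2599411 ] [-0.03856329  0.02914832 -0.0482021 ] 0.038282005622706505 [-0.00248767  0.02406932  0.99968981 -0.00589575]
```

Request:
servo_tool:
  plan:
    - [[0,0,20],0,0.7]
    - [[-10,-20,45],2,0.7]
    - [[-25,-60,45],5,0.7]
    - [[-30,-108,45],8,0.7]
    - [[-30,-156,45],11,0.7]
    - [[-30,-204,45],12,0.7]
    - [[-30,-252,45],12,0.7]
    - [[-15,-295,45],12,0.7]
    - [[15,-315,45],12,0.7]
    - [[34,-319,30],12,0.7]

```text
time: 16.15
ee_pos: [0.4333, -0.0575, 0.0602]
eef_rot: [0.002, -0.078, 0.997, -0.007]
contact_force: [0.9, -0.4, -0.3]
width: 0.0377
```

Request:
servo_tool:
  plan:
    - [[0,0,-5],0,0.7]
    - [[0,0,-12],0,0.7]
    - [[0,0,-16],0,0.7]
    - [[0,0,-17],0,0.7]
    - [[0,0,-17],0,0.7]

```text
time: 16.65
ee_pos: [0.4324, -0.0569, 0.0431]
eef_rot: [0.001, -0.079, 0.997, -0.007]
contact_force: [0.1, -0.7, -0.4]
width: 0.0382
```

Run:
```python
from h import *
o=observe();print(o['time'],o['ee_pos'],o['contact_force'],o['moment'],o['eef_rot'])
cv2.imwrite('pics/w9.png',get_image('wrist'))
t=get_image('scene');cv2.imwrite('pics/s9.png',cv2.resize(t[220:400,270:450],None,fx=3.3,fy=3.3,interpolation=cv2.INTER_CUBIC))
```

```text
16.65 [ 0.43240742 -0.0569464   0.04312318] [ 0.05418144 -0.69540218 -0.4110883 ] [ 0.0493513   0.08320043 -0.00515021] [ 0.0011627  -0.07869645  0.99687298 -0.00705526]
```

View pics/w9.png

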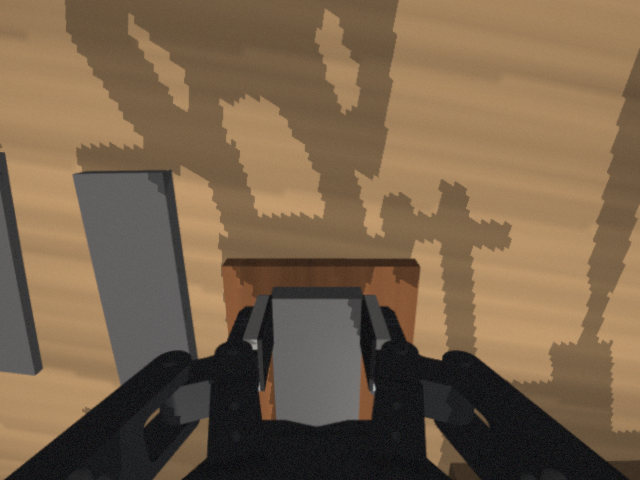

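View pics/s9.png

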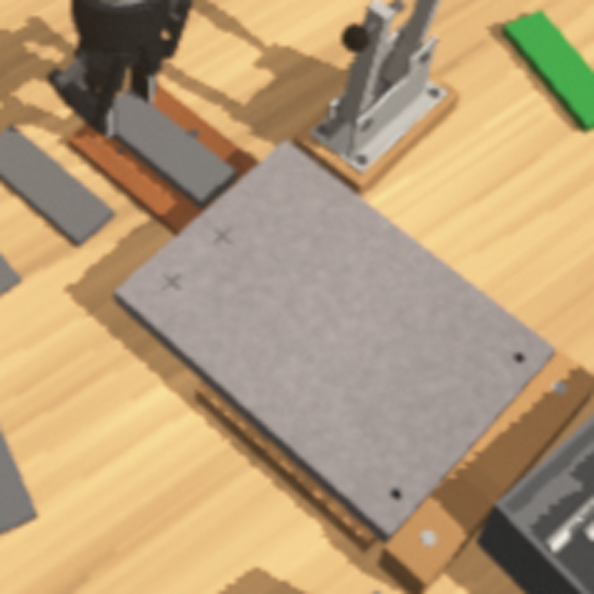

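Centred again, but the tool has pitched by about 0.009 rad since the grasp, so the packer's nose sits about 1 mm high. I'll lay it on the spoil board and re-grip it flat.

Request:
servo_tool:
  plan:
    - [[0,0,-3],0,0.7]
    - [[0,0,-4],0,0.7]
    - [[0,0,-4.5],0,0.7]
    - [[0,0,-4.5],0,0.7]

```text
time: 17.15
ee_pos: [0.433, -0.0571, 0.0389]
eef_rot: [0.002, -0.079, 0.997, -0.007]
contact_force: [0.5, 0.1, -1.1]
width: 0.0379
```

Request:
servo_tool:
  plan:
    - [[0,0,-0.6],0,0.7]
    - [[0,0,-0.6],0,0.7]

```text
time: 17.35
ee_pos: [0.4332, -0.0572, 0.0386]
eef_rot: [0.002, -0.079, 0.997, -0.007]
contact_force: [0.1, 1.0, 2.7]
width: 0.0378
```

Request:
servo_tool:
  plan:
    - [[0,0,0],0,0.5]
    - [[0,0,0],0,0.5]
    - [[0,0,0.3],0,0.7]
    - [[0,0,0.3],0,0.7]
    - [[0,0,0.3],0,0.7]

```text
time: 17.85
ee_pos: [0.4334, -0.0572, 0.0391]
eef_rot: [0.002, -0.079, 0.997, -0.007]
contact_force: [-0.6, 0.2, 4.0]
width: 0.0381
```

Request:
servo_tool:
  plan:
    - [[2,0.3,0],0,0.7]
    - [[4,0.6,0],0,0.7]
    - [[6,1,0],0,0.7]

```text
time: 18.15
ee_pos: [0.4363, -0.0566, 0.0391]
eef_rot: [-0.001, -0.078, 0.997, -0.008]
contact_force: [-7.4, -1.8, 11.8]
width: 0.038
```

Run:
```python
from h import *
o=observe();print(o['time'],o['ee_pos'],o['contact_force'],o['moment'],o['eef_rot'],o['width'])
t=get_image('scene');cv2.imwrite('pics/s10.png',cv2.resize(t[230:300,290:360],None,fx=8,fy=8,interpolation=cv2.INTER_CUBIC))
```

```text
18.15 [ 0.43625201 -0.05658249  0.03908582] [-7.38906645 -1.82852383 11.8211761 ] [-0.21319619  1.62696151 -0.02241945] [-0.00099719 -0.07828628  0.99690169 -0.00756816] 0.038005883814382475
```

View pics/s10.png

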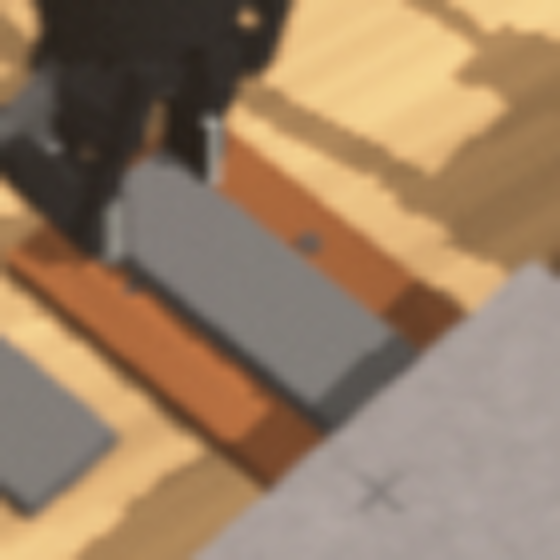

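The force rose to 7 N in x with 12 N upward. That could be friction from pressing down, or the nose against the board. I'll relieve the down force and look.

Request:
servo_tool:
  plan:
    - [[0,0,0.6],0,0.7]
    - [[0,0,0.6],0,0.7]

```text
time: 18.4
ee_pos: [0.437, -0.0564, 0.0396]
eef_rot: [-0.0, -0.078, 0.997, -0.007]
contact_force: [-1.0, 0.2, -1.0]
width: 0.0379
```

Run:
```python
from h import *
o=observe();print(o['time'],o['ee_pos'],o['contact_force'],o['moment'],o['eef_rot'],o['width'])
```

```text
18.4 [ 0.43703726 -0.05643777  0.03955184] [-1.02241858  0.15679556 -1.04640985] [-0.00780348 -0.00447354  0.04249786] [-3.08422009e-04 -7.83051237e-02  9.96901911e-01 -7.40212803e-03] 0.037925656229682955
```

Free again, so it was friction. Advancing gently.

Request:
servo_tool:
  plan:
    - [[2,0.3,-0.2],0,0.7]
    - [[4,0.6,-0.2],0,0.7]
    - [[5,0.8,-0.2],0,0.7]

```text
time: 18.7
ee_pos: [0.4426, -0.0556, 0.0393]
eef_rot: [0.0, -0.078, 0.997, -0.007]
contact_force: [0.5, 0.6, 0.5]
width: 0.0377
```

Request:
servo_tool:
  plan:
    - [[2,0.3,0],0,0.7]
    - [[4,0.6,0],0,0.7]
    - [[4,0.6,0],0,0.7]

```text
time: 19.0
ee_pos: [0.4446, -0.0552, 0.0391]
eef_rot: [-0.002, -0.078, 0.997, -0.008]
contact_force: [-6.9, -1.5, 6.9]
width: 0.0381
```

The nose has met the front edge right at the mouth (jig x about -30), and 12 looks blocked. For a fair trial I'll lay it down loose and flat, then push its end with closed fingers.

Request:
servo_tool:
  plan:
    - [[-3,-0.5,0],0,0.7]
    - [[-3,-0.5,0],0,0.4]
    - [[-3,-0.5,0],0,0.3]
    - [[-3,-0.5,15],0,0.3]
    - [[-3,-0.5,30],0,0.6]
    - [[-20,-3.2,32],0,1]
    - [[-36,-5.8,32],0,1]
    - [[-36,-5.8,20],0,1]
    - [[-36,-5.8,5],0,1]
    - [[-36,-5.8,1],0,1]

```text
time: 20.0
ee_pos: [0.4079, -0.0609, 0.0392]
eef_rot: [-0.003, -0.078, 0.997, -0.007]
contact_force: [-0.5, 0.5, 0.8]
width: 0.0002
```

Run:
```python
from h import *
o=observe();print(o['time'],o['ee_pos'],o['contact_force'],o['eef_rot'],o['width'])
cv2.imwrite('pics/w11.png',get_image('wrist'))
t=get_image('scene');cv2.imwrite('pics/s11.png',cv2.resize(t[230:300,290:360],None,fx=8,fy=8,interpolation=cv2.INTER_CUBIC))
```

```text
20.0 [ 0.40793923 -0.06092215  0.03920145] [-0.45353494  0.49570921  0.76167913] [-0.00292615 -0.07828746  0.99689842 -0.0074862 ] 0.00017197468580515684
```

View pics/w11.png

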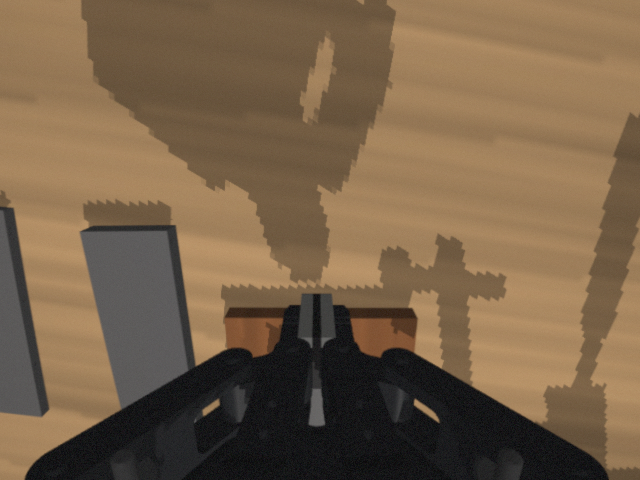

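View pics/s11.png

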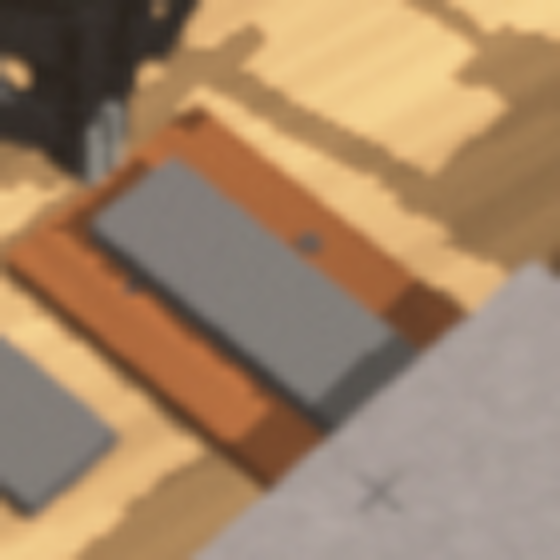

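The packer lies flat, with its nose just short of the board. Pushing its end.

Request:
servo_tool:
  plan:
    - [[4,0.6,0],0,1]
    - [[7,1.1,0],0,1]
    - [[9,1.4,0],0,1]
    - [[11,1.8,0],0,1]

```text
time: 20.5
ee_pos: [0.4199, -0.0591, 0.04]
eef_rot: [-0.002, -0.078, 0.997, -0.008]
contact_force: [-1.0, 0.5, 0.9]
width: -0.0002
```

Request:
servo_tool:
  plan:
    - [[1.5,0.25,0],0,1]
    - [[3,0.5,0],0,1]

```text
time: 20.7
ee_pos: [0.4228, -0.0586, 0.04]
eef_rot: [-0.003, -0.078, 0.997, -0.008]
contact_force: [-3.4, -0.1, 3.0]
width: -0.0002
```

Request:
servo_tool:
  plan:
    - [[1.5,0.25,0],0,1]
    - [[3,0.5,0],0,1]

```text
time: 20.9
ee_pos: [0.423, -0.0584, 0.0396]
eef_rot: [-0.006, -0.078, 0.997, -0.008]
contact_force: [-8.7, -1.1, 5.9]
width: 0.0002
```

12 is blocked at the mouth even loose and flat: 8.7 N and no advance. I'll take it away to the left.

Request:
servo_tool:
  plan:
    - [[-5,-0.8,0],0,1]
    - [[-8,-1.3,20],0,0.8]
    - [[0,0,32],0,0.4]
    - [[18,2.9,32],0,0.4]
    - [[23,3.7,25],0,0.4]
    - [[23,3.7,10],0,0.4]
    - [[23,3.7,0],0,0.4]
    - [[23,3.7,0],0,0.5]
    - [[23,3.7,0],0,0.7]
    - [[23,3.7,0],0,0.7]

```text
time: 21.9
ee_pos: [0.4443, -0.0547, 0.0392]
eef_rot: [-0.007, -0.078, 0.997, -0.008]
contact_force: [-4.0, 0.1, -1.6]
width: 0.038
```

Request:
servo_tool:
  plan:
    - [[0,0,0],0,0.7]
    - [[-10,-1.6,2],0,0.7]
    - [[-30,0,15],0,0.7]
    - [[-48,30,25],0,0.7]
    - [[-51,70,25],0,0.7]
    - [[-51,105,20],0,0.7]
    - [[-51,115,5],0,0.7]
    - [[-51,115,-5],0,0.7]
    - [[-51,115,-9],0,0.7]
    - [[-51,115,-9],0,0.7]

```text
time: 22.9
ee_pos: [0.3927, 0.0595, 0.0298]
eef_rot: [-0.008, -0.078, 0.997, -0.008]
contact_force: [-0.2, 0.0, -0.8]
width: 0.0381
```

Run:
```python
from h import *
o=observe();print(o['time'],o['ee_pos'],o['contact_force'],o['eef_rot'],o['width'])
t=get_image('scene');cv2.imwrite('pics/s12.png',t)
```

```text
22.9 [0.39266456 0.05948356 0.02977231] [-0.16036239  0.04366521 -0.80709014] [-0.00796292 -0.07762534  0.99691884 -0.00798228] 0.03814028370323089
```

View pics/s12.png

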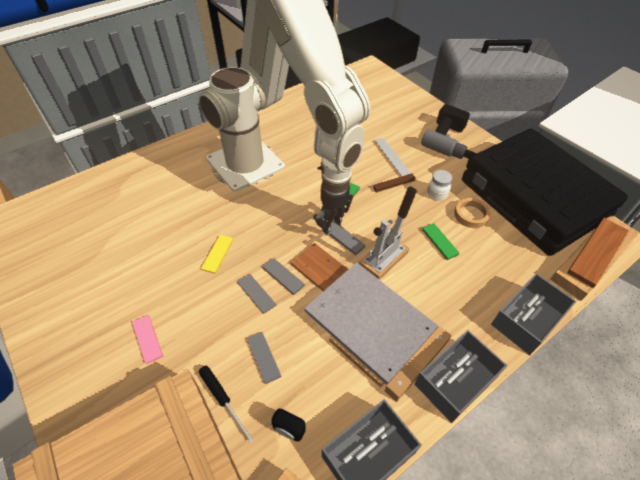

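The 12 is held clear of everything on the left. I'll set it down and fetch the 10.

Request:
servo_tool:
  plan:
    - [[0,0,-1],0,0.7]
    - [[0,0,-1],0,0.5]
    - [[0,0,-1],0,0.35]
    - [[0,0,20],0,0.35]
    - [[1,-25,40],0,0.35]
    - [[2,-73,45],0,0.35]
    - [[3,-121,45],0,0.35]
    - [[3,-169,45],0,0.35]
    - [[3,-205,35],0,0.35]
    - [[3,-210,20],0,0.35]

```text
time: 23.95
ee_pos: [0.3978, -0.1549, 0.0512]
eef_rot: [-0.005, -0.075, 0.997, -0.01]
contact_force: [-0.3, 0.5, -0.4]
width: 0.0557
```

Request:
servo_tool:
  plan:
    - [[0,0,-10],0,0.4]
    - [[0,0,-18],0,0.4]
    - [[0,0,-22.5],0,0.4]
    - [[0,0,-22.5],0,0.55]
    - [[0,0,-22.5],0,0.7]
    - [[0,0,-22.5],0,0.7]
    - [[0,0,-22.5],0,0.7]

```text
time: 24.65
ee_pos: [0.3982, -0.1547, 0.029]
eef_rot: [-0.005, -0.075, 0.997, -0.01]
contact_force: [0.1, -0.8, -0.3]
width: 0.0376
```

Run:
```python
from h import *
o=observe();print(o['time'],o['ee_pos'],o['contact_force'],o['eef_rot'],o['width'])
cv2.imwrite('pics/w13.png',get_image('wrist'))
```

```text
24.65 [ 0.39816445 -0.15467659  0.02900813] [ 0.05324497 -0.77555113 -0.31471142] [-0.00495322 -0.07488916  0.99713192 -0.00974788] 0.03757982526042987
```

View pics/w13.png

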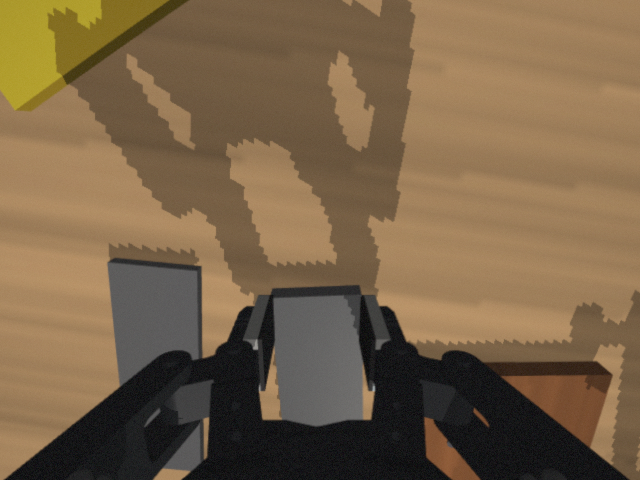

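Held, with a slight yaw mismatch that I'll check over the spoil board.

Request:
servo_tool:
  plan:
    - [[0,0,15],0,0.7]
    - [[5,15,30],0,0.7]
    - [[12,50,30],0,0.7]
    - [[24,85,30],0,0.7]
    - [[31,99,25],0,0.7]
    - [[31,99,18],0,0.7]
    - [[31,99,16],0,0.7]
    - [[31,99,16],0,0.7]

```text
time: 25.5
ee_pos: [0.4281, -0.0563, 0.0444]
eef_rot: [-0.006, -0.074, 0.997, -0.01]
contact_force: [-0.1, 0.3, -0.8]
width: 0.0377
```

Run:
```python
from h import *
o=observe();print(o['time'],o['ee_pos'],o['contact_force'],o['eef_rot'],o['width'])
cv2.imwrite('pics/w14.png',get_image('wrist'))
t=get_image('top');cv2.imwrite('pics/t14.png',cv2.resize(t[170:270,290:390],None,fx=6,fy=6,interpolation=cv2.INTER_CUBIC))
```

```text
25.5 [ 0.4280642  -0.05625797  0.0443697 ] [-0.08463302  0.33735375 -0.75529651] [-0.00598362 -0.07435181  0.9971671  -0.0096843 ] 0.03774119631384316
```

View pics/w14.png

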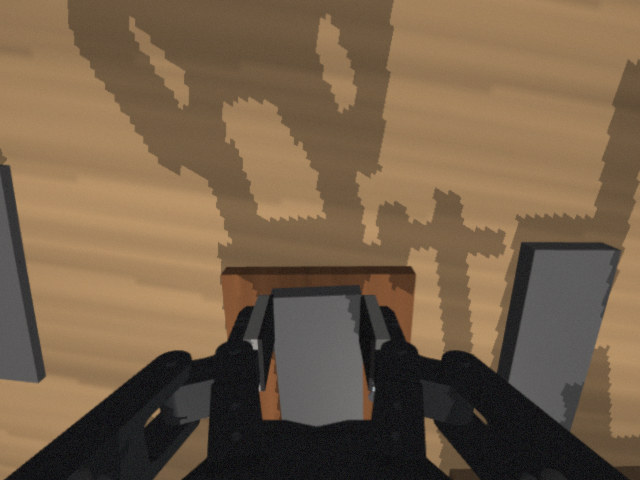

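View pics/t14.png

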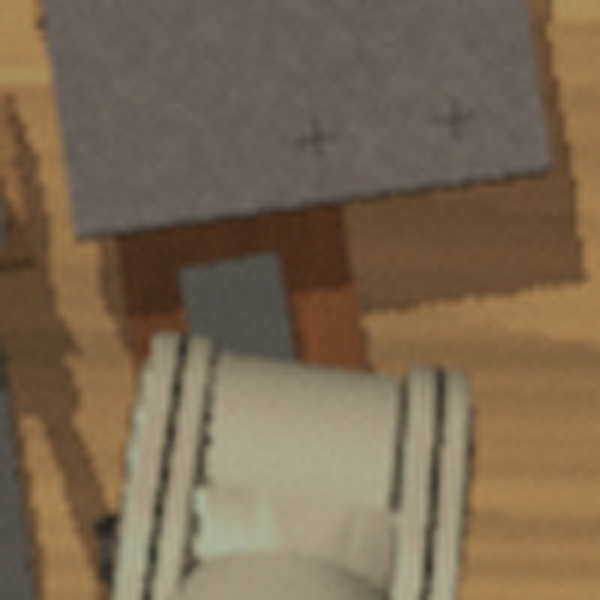

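Packer is yawed about 2° too far left relative to the spoil board. I'll turn it back and slide in just above the surface.

Request:
servo_tool:
  plan:
    - [[0,0,-2],-2,0.7]
    - [[0,0,-3.5],-2,0.7]
    - [[0,0,-4.3],-2,0.7]
    - [[4,0.6,-4.5],-2,0.7]
    - [[8,1.3,-4.5],-2,0.7]
    - [[11,1.8,-4.5],-2,0.7]
    - [[11,1.8,-4.5],-2,0.7]

```text
time: 26.3
ee_pos: [0.4405, -0.0546, 0.0405]
eef_rot: [-0.005, -0.057, 0.998, -0.01]
contact_force: [-0.5, 0.1, -0.2]
width: 0.0374
```

Request:
servo_tool:
  plan:
    - [[3,0.5,0],0,0.7]
    - [[6,1,0],0,0.7]
    - [[9,1.4,0],0,0.7]
    - [[12,1.9,0],0,0.7]

```text
time: 26.7
ee_pos: [0.4528, -0.0527, 0.0405]
eef_rot: [-0.005, -0.057, 0.998, -0.01]
contact_force: [-0.8, -0.0, -0.1]
width: 0.038
```

Request:
servo_tool:
  plan:
    - [[3,0.5,0],0,0.7]
    - [[6,1,0],0,0.7]
    - [[10,1.6,0],0,0.7]
    - [[14,2.2,0],0,0.7]

```text
time: 27.1
ee_pos: [0.4672, -0.0504, 0.0405]
eef_rot: [-0.005, -0.057, 0.998, -0.01]
contact_force: [-0.5, -1.0, -0.8]
width: 0.0375
```

Run:
```python
from h import *
o=observe();print(o['time'],o['ee_pos'],o['contact_force'],o['eef_rot'],o['width'])
cv2.imwrite('pics/w15.png',get_image('wrist'))
t=get_image('top');cv2.imwrite('pics/t15.png',cv2.resize(t[170:270,290:390],None,fx=6,fy=6,interpolation=cv2.INTER_CUBIC))
```

```text
27.1 [ 0.46715151 -0.05043506  0.04048574] [-0.45402352 -0.95798067 -0.82041315] [-0.00500049 -0.05684587  0.99832311 -0.00972206] 0.03747234825364841
```

View pics/w15.png

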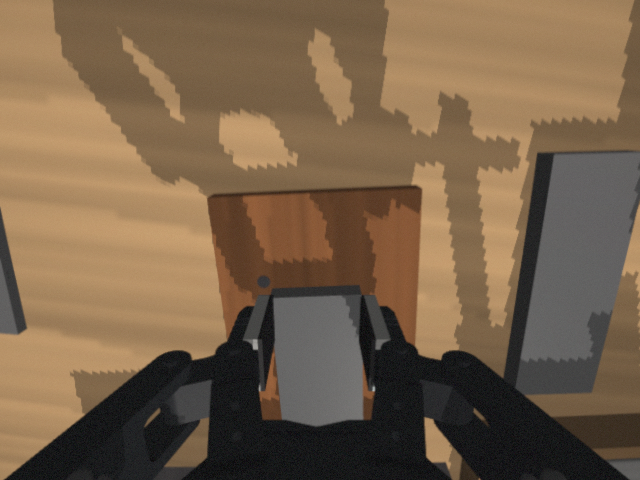

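It slides freely, parallel to the spoil board. I'll take it to near home and finish by pushing on its end.

Request:
servo_tool:
  plan:
    - [[6,1,0],0,0.7]
    - [[13,2.1,0],0,0.7]
    - [[20,3.2,0],0,0.7]
    - [[27,4.3,0],0,0.7]
    - [[34,5.4,0],0,0.7]
    - [[41,6.6,0],0,0.7]
    - [[48,7.7,0],0,0.7]
    - [[52,8.3,0],0,0.7]
    - [[52,8.3,0],0,0.7]

```text
time: 28.1
ee_pos: [0.5204, -0.042, 0.0406]
eef_rot: [-0.004, -0.057, 0.998, -0.01]
contact_force: [-0.7, -0.9, 0.4]
width: 0.0377
```

Run:
```python
from h import *
o=observe();print(o['time'],o['ee_pos'],o['contact_force'],o['eef_rot'],o['width'])
cv2.imwrite('pics/w16.png',get_image('wrist'))
```

```text
28.1 [ 0.52037443 -0.04202244  0.04055552] [-0.72554197 -0.85842286  0.36458264] [-0.00432742 -0.05706496  0.99831324 -0.00977458] 0.037664502080284185
```

View pics/w16.png

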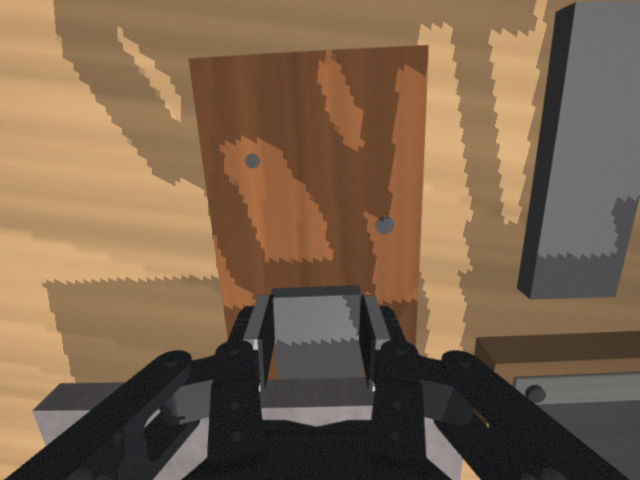

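Request:
servo_tool:
  plan:
    - [[0,0,0],0,0.45]
    - [[0,0,0],0,0.4]
    - [[0,0,20],0,0.4]
    - [[-15,-2.4,35],2,0.8]
    - [[-32,-5.1,35],2.7,1]
    - [[-32,-5.1,35],2.7,1]
    - [[-32,-5.1,20],2.7,1]
    - [[-32,-5.1,5],2.7,1]
    - [[-32,-5.1,-2],2.7,1]
    - [[-32,-5.1,-2],2.7,1]

```text
time: 29.15
ee_pos: [0.4871, -0.047, 0.0373]
eef_rot: [-0.006, -0.08, 0.997, -0.01]
contact_force: [-0.3, 0.3, -0.1]
width: 0.0004
```

Run:
```python
from h import *
o=observe();print(o['time'],o['ee_pos'],o['contact_force'],o['eef_rot'],o['width'])
t=get_image('scene');cv2.imwrite('pics/s17.png',cv2.resize(t[220:310,280:380],None,fx=6,fy=6,interpolation=cv2.INTER_CUBIC))
```

```text
29.15 [ 0.48707558 -0.04703894  0.03732192] [-0.27341489  0.27316278 -0.11834886] [-0.00571889 -0.0804695   0.99669403 -0.00964155] 0.00035814339701915627
```

View pics/s17.png

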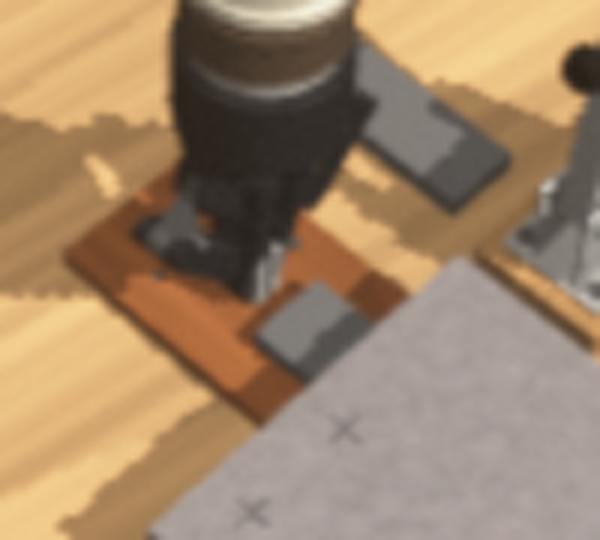

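Request:
servo_tool:
  plan:
    - [[4,0.6,0],0,1]
    - [[8,1.3,0],0,1]
    - [[11,1.8,0],0,1]
    - [[14,2.2,0],0,1]
    - [[17,2.7,0],0,1]

```text
time: 29.7
ee_pos: [0.5049, -0.0444, 0.0382]
eef_rot: [-0.005, -0.08, 0.997, -0.01]
contact_force: [-0.3, 0.4, -0.4]
width: -0.0002
```

Request:
servo_tool:
  plan:
    - [[1.5,0.2,0],0,1]
    - [[3,0.5,0],0,1]

```text
time: 29.9
ee_pos: [0.5081, -0.0439, 0.0382]
eef_rot: [-0.005, -0.08, 0.997, -0.01]
contact_force: [-0.8, -0.8, 0.7]
width: 0.0002
```

Request:
servo_tool:
  plan:
    - [[1.5,0.2,0],0,1]
    - [[3,0.5,0],0,1]

```text
time: 30.1
ee_pos: [0.5111, -0.0434, 0.0382]
eef_rot: [-0.005, -0.08, 0.997, -0.01]
contact_force: [0.2, -0.1, -0.5]
width: -0.0001
```

Request:
servo_tool:
  plan:
    - [[1.5,0.2,0],0,1]
    - [[3,0.5,0],0,1]

```text
time: 30.3
ee_pos: [0.5117, -0.0432, 0.0379]
eef_rot: [-0.008, -0.08, 0.997, -0.01]
contact_force: [-8.1, -2.2, 6.4]
width: 0.0002
```

Run:
```python
from h import *
o=observe();print(o['time'],o['ee_pos'],o['contact_force'],o['eef_rot'],o['width'])
t=get_image('scene');cv2.imwrite('pics/s18.png',cv2.resize(t[220:310,280:380],None,fx=6,fy=6,interpolation=cv2.INTER_CUBIC))
```

```text
30.3 [ 0.51172171 -0.0431891   0.03785341] [-8.07005819 -2.17179052  6.38146639] [-0.00766367 -0.08032629  0.99668795 -0.01010414] 0.00019825328546109076
```

View pics/s18.png

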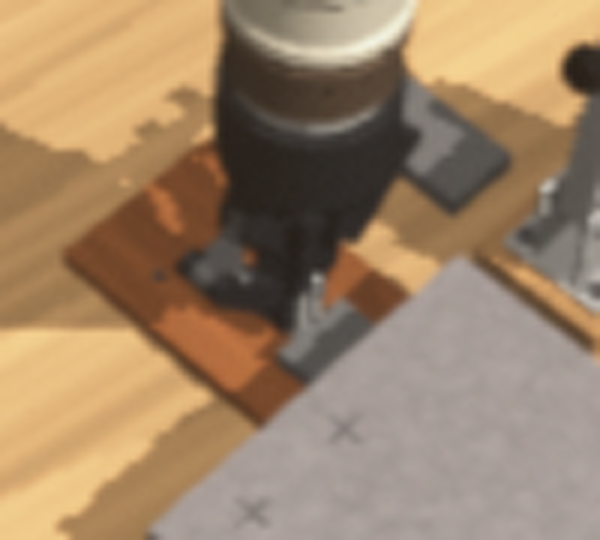

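The packer stopped firmly at TCP x 511.7 with 8 N, as expected for home (about 510). I'll back off, rise, and go over to the handle.

Request:
servo_tool:
  plan:
    - [[-8,-1.3,0],0,1]
    - [[-12,-2,30],0,1]
    - [[-12,-2,78],0,1]
    - [[-12,-2,126],0,1]
    - [[-12,-2,174],0,1]
    - [[-10,5,215],0,1]
    - [[0,45,225],0,1]
    - [[15,92,225],0,1]
    - [[30,138,225],0,1]
    - [[41,176,222],0,1]

```text
time: 31.35
ee_pos: [0.5537, 0.1352, 0.2605]
eef_rot: [-0.006, -0.081, 0.997, -0.01]
contact_force: [0.7, -0.5, -0.2]
width: -0.0
```

Request:
servo_tool:
  plan:
    - [[0,0,0],0,1]
    - [[0,0,0],0,1]

```text
time: 31.55
ee_pos: [0.5535, 0.1361, 0.26]
eef_rot: [-0.006, -0.082, 0.997, -0.01]
contact_force: [0.4, -1.0, -0.1]
width: -0.0005
```

Run:
```python
from h import *
o=observe();print(o['time'],o['ee_pos'],o['contact_force'],o['eef_rot'],o['width'],o['qpos'])
t=get_image('scene');cv2.imwrite('pics/s19.png',cv2.resize(t[130:310,270:470],None,fx=3.3,fy=3.3,interpolation=cv2.INTER_CUBIC))
cv2.imwrite('pics/w19.png',get_image('wrist'))
m=cm('scene')
def J(x,y,z):
    return [.5805+.9871*x-.1599*y,-.0325+.1599*x+.9871*y,z]
for r in(60,105,148): print(r,proj(m,J(0,.172+r/1000*np.cos(1.3),.086+r/1000*np.sin(1.3))))
```

```text
31.55 [0.55353035 0.13607561 0.2600259 ] [ 0.35080394 -1.01507415 -0.12398865] [-0.00641759 -0.08172536  0.99658659 -0.0097447 ] -0.00048445520567217694 [ 0.2493947   0.39247296  0.22680641  1.42103769 -0.0170753   0.08588615]
60 [[400.54651545 216.0275415 ]]
105 [[406.2328399  201.90300855]]
148 [[411.95724485 187.68324491]]
```

View pics/s19.png

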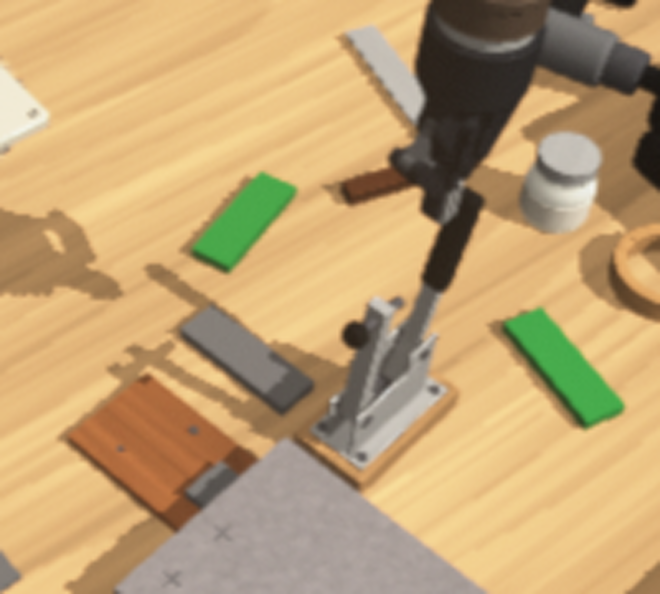

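View pics/w19.png

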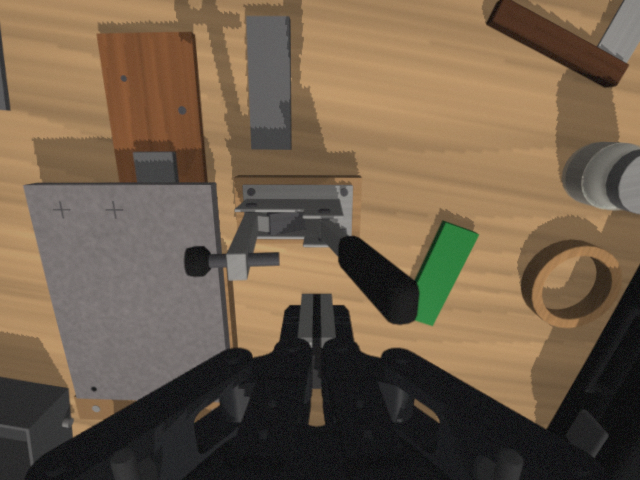

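The handle projection agrees with the picture: the grip's middle is at (406,202). I'll lower beside it and start pushing along its arc.

Request:
servo_tool:
  plan:
    - [[0,0,-25],0,1]
    - [[0,0,-41],0,1]
    - [[-1,7,-41],0,1]
    - [[-2.2,14,-42],0,1]
    - [[-3.2,20,-44],0,1]
    - [[-4.2,26,-47],0,1]
    - [[-5.2,32,-49.5],0,1]
    - [[-6.2,38.6,-52],0,1]

```text
time: 32.45
ee_pos: [0.5476, 0.1737, 0.209]
eef_rot: [-0.006, -0.08, 0.997, -0.01]
contact_force: [0.8, -0.6, 1.5]
width: -0.0003
```

Run:
```python
from h import *
o=observe();print(o['time'],o['ee_pos'],o['contact_force'],o['eef_rot'],o['width'])
t=get_image('scene');cv2.imwrite('pics/s20.png',cv2.resize(t[130:310,270:470],None,fx=3.3,fy=3.3,interpolation=cv2.INTER_CUBIC))
```

```text
32.45 [0.54758276 0.17369156 0.20897269] [ 0.83907847 -0.55816688  1.52621824] [-0.00551726 -0.08032247  0.99670714 -0.00963001] -0.00034728750167240506
```

View pics/s20.png

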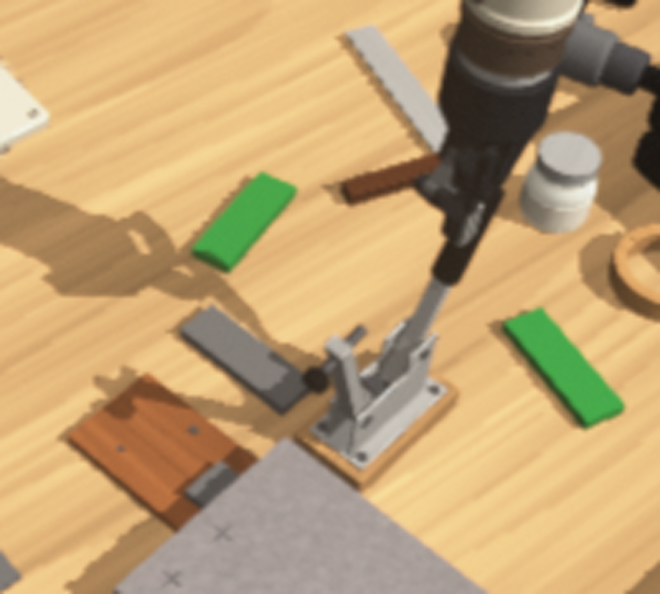

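The handle is moving and the clamp arm is swinging down. Continuing.

Request:
servo_tool:
  plan:
    - [[-1.2,7.5,-5],0,1]
    - [[-2.4,14.7,-10],0,1]
    - [[-3.4,21,-15],0,1]
    - [[-4.4,27,-20.6],0,1]
    - [[-5.2,32.5,-27],0,1]
    - [[-6.1,37.5,-33.5],0,1]
    - [[-6.8,42,-40],0,1]
    - [[-7.5,46,-47.5],0,1]

```text
time: 33.3
ee_pos: [0.5394, 0.2211, 0.1601]
eef_rot: [-0.006, -0.081, 0.997, -0.009]
contact_force: [0.5, 0.7, 1.1]
width: -0.0001
```

Run:
```python
from h import *
o=observe();print(o['time'],o['ee_pos'],o['contact_force'],o['eef_rot'],o['width'])
t=get_image('scene');cv2.imwrite('pics/s21.png',cv2.resize(t[130:310,270:470],None,fx=3.3,fy=3.3,interpolation=cv2.INTER_CUBIC))
```

```text
33.3 [0.53943847 0.22113404 0.16011216] [0.54250712 0.74094673 1.1466655 ] [-0.00623689 -0.08093047  0.99665802 -0.0091729 ] -0.00012420480811490327
```

View pics/s21.png

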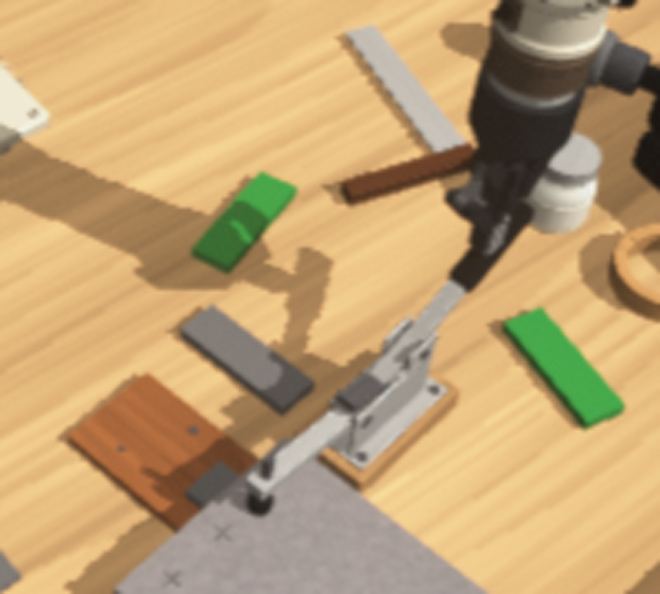

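Request:
servo_tool:
  plan:
    - [[-0.5,3,-8],0,1]
    - [[-0.8,5,-14],0,1]
    - [[-1,6.5,-19],0,1]
    - [[-1.2,7.8,-24],0,1]
    - [[-1.3,8.5,-27],0,1]
    - [[-1.4,9,-30],0,1]

```text
time: 33.95
ee_pos: [0.5373, 0.2301, 0.1289]
eef_rot: [-0.007, -0.081, 0.997, -0.01]
contact_force: [-4.8, -2.7, 18.0]
width: -0.0002
```

Request:
servo_tool:
  plan:
    - [[0,0.3,-2],0,1]
    - [[0,0.3,-3],0,1]

```text
time: 34.15
ee_pos: [0.5373, 0.2301, 0.1288]
eef_rot: [-0.007, -0.081, 0.997, -0.01]
contact_force: [-7.6, -2.7, 22.2]
width: -0.0003
```

Run:
```python
from h import *
o=observe();print(o['time'],o['ee_pos'],o['contact_force'],o['eef_rot'],o['width'])
t=get_image('scene');cv2.imwrite('pics/s22.png',cv2.resize(t[130:310,270:470],None,fx=3.3,fy=3.3,interpolation=cv2.INTER_CUBIC))
```

```text
34.15 [0.53731261 0.23005214 0.12883074] [-7.57453615 -2.66858111 22.21134054] [-0.00652134 -0.08093505  0.99665214 -0.0095658 ] -0.0002555404514257652
```

View pics/s22.png

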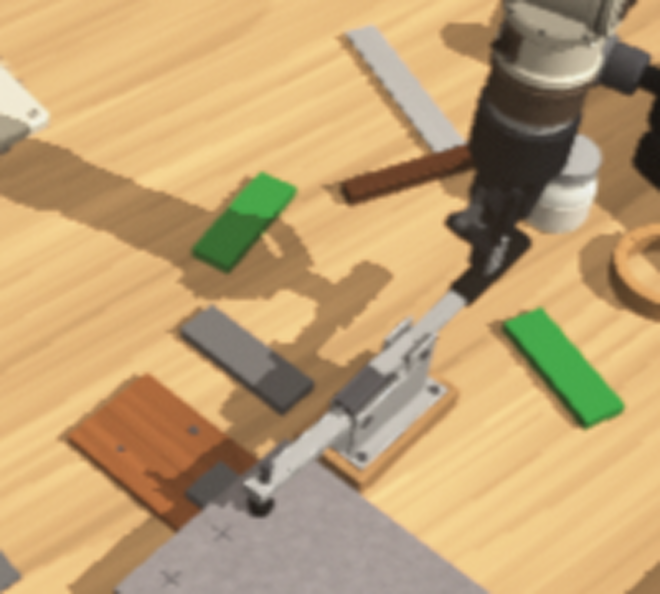

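It stalls at z 128.8 with 22 N, and the predicted stop is about 130, so it's at its stop. I'll retreat and check.

Request:
servo_tool:
  plan:
    - [[0,-1,15],0,1]
    - [[0,-5,50],0,1]
    - [[-20,-5,95],0,1]
    - [[-60,5,115],0,1]
    - [[-100,20,115],0,1]
    - [[-145,40,115],0,1]
    - [[-180,60,115],0,1]
    - [[-180,60,115],0,1]
    - [[-180,60,115],0,1]

```text
time: 35.1
ee_pos: [0.357, 0.2903, 0.244]
eef_rot: [-0.006, -0.082, 0.997, -0.01]
contact_force: [0.3, 0.2, 0.4]
width: -0.0
```

Run:
```python
from h import *
o=observe();print(o['time'],o['ee_pos'],o['contact_force'],o['width'])
t=get_image('scene');cv2.imwrite('pics/s23.png',cv2.resize(t[160:400,270:470],None,fx=2.5*1.3,fy=2.5,interpolation=cv2.INTER_CUBIC)) if 0 else cv2.imwrite('pics/s23.png',cv2.resize(t[160:340,270:470],None,fx=3.3,fy=3.3,interpolation=cv2.INTER_CUBIC))
tp=get_image('top');cv2.imwrite('pics/top23.png',tp)
cv2.imwrite('pics/t23.png',cv2.resize(tp[80:280,190:400],None,fx=3,fy=3,interpolation=cv2.INTER_CUBIC))
m=cm('scene'); J=lambda x,y,z:[.5805+.9871*x-.1599*y,-.0325+.1599*x+.9871*y,z]
for th in(1.1,1.2):
  print(th,[(proj(m,J(0,.172+r/1000*np.cos(1.3-th),.086+r/1000*np.sin(1.3-th)))[0]-[270,160])*3.3 for r in(60,148)])
m=cm('top')
hsv=cv2.cvtColor(tp,cv2.COLOR_BGR2HSV)
mask=((hsv[...,1]<70)&(hsv[...,2]>60)&(hsv[...,2]<170)).astype(np.uint8)
mask=cv2.morphologyEx(mask,cv2.MORPH_OPEN,np.ones((3,3)))
n,l,st,ce=cv2.connectedComponentsWithStats(mask)
i=l[130,335]; mk=cv2.morphologyEx((l==i).astype(np.uint8),cv2.MORPH_OPEN,np.ones((15,15)))
W=np.array([back(m,p,0.04)[:2] for p in np.argwhere(mk>0)[:,::-1].astype(float)],np.float32)*1000
print(cv2.minAreaRect(W))
```

```text
35.1 [0.35698251 0.29027307 0.24397507] [0.29367817 0.2353745  0.38010653] -1.9573589117052823e-05
1.1 [array([454.90852679, 193.72325098]), array([522.31838364, 123.46468067])]
1.2 [array([454.37348461, 197.88717949]), array([520.33038237, 134.19096967])]
((685.1372680664062, -50.70237731933594), (260.8116455078125, 190.27183532714844), 8.544703483581543)
```

View pics/s23.png

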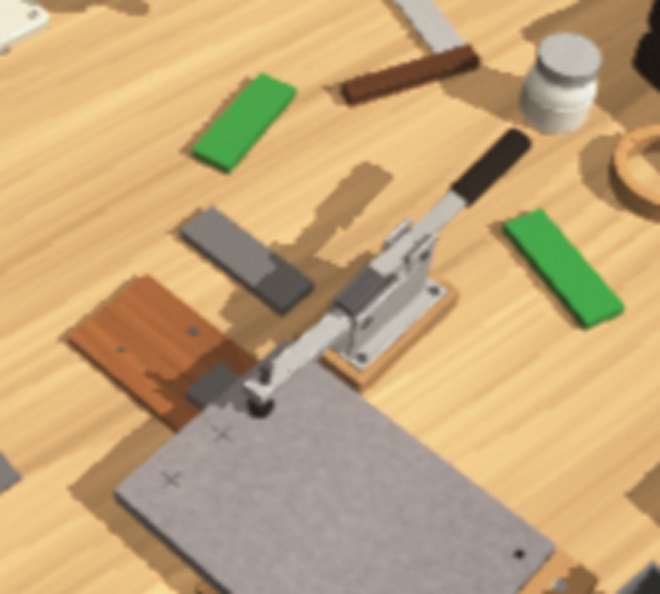

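View pics/t23.png

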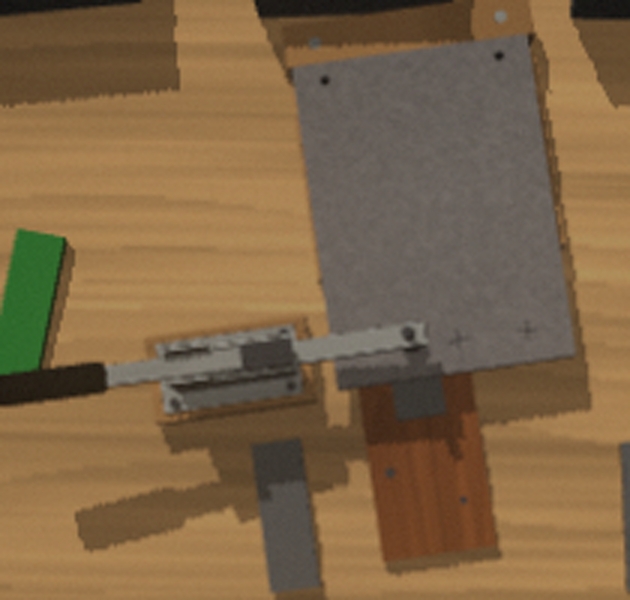

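The handle end is at (522,140) in the crop, which matches the locked prediction at 1.2 rad. The packer sticks out about 30 mm, centred, and the board hasn't moved. Handing in.

```bash
python3 -c "
from h import *
print(sign_off(), observe()['time'])"
```

```text
the job is handed in; nothing more can be done
the job is handed in; nothing more can be done
```

The 10 mm packer is pushed home under the shelf board, and the toggle clamp is locked down on it. I handed the job in at about 35 s of the 72 s allowed, and it reported no verdict.

- **Choosing the packer:** I told the four packers apart by the width of their shadows. The 10 slid in freely. The 12 was blocked at the mouth both when gripped and when pushed loose and flat on its end (about 9 N, no movement).
- **Gap height:** My two measurements disagreed a little. Touching the spoil board gave about 11.6 to 11.8 mm, and lifting the 10 under the board gave about 12.2 mm. The trial with the 12 settled it. I did not try the 6 or the 8. The lift test pressed the board up with under 3 N.
- **Pushed home:** I pushed the 10 by its end until it stopped firmly at about 8 N, within 2 mm of where the bearer should be. About 30 mm of it sticks out, centred on the spoil board.
- **Clamp:** The handle stalled at its stop with 22 N. In the last picture its end is within about 2 pixels of the 1.2 rad locked position.
- **Board:** Its centre measured within 0.5 mm of where it started. The fitted angle read 8.5° against 9.2° before, which I put down to the clamp covering part of the outline. I did not measure directly that it is level.
- **Everything else:** The arm stayed clear of the screwdriver, roll, jar and look-alikes. The 12 mm packer is on the bench to the left of the spoil board.

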